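Strip the scraper and its clip holder off the soap bench's tool rail

TASK

The tool rail is being stripped for washing: snap the flat-bladed scraper up out of its clip, leaving the clip holder on the rail, and lay the scraper in the grey wash tray. Then take that emptied holder off the rail - lift its catch side until the sprung catch lets go, swing it up about its hook and unhook it, without wrenching it - and set it down in the tray beside the scraper. Put both down rather than dropping them, and leave the brush, its holder, the jar and the bottle as they are.

Things in the scene. Friction and masses are not known exactly. Their poses are not given: they have to be found in the camera images.
- rail: Tool rail lying on its back, fixed to the bench: aluminium flat bar 40 mm wide (x), 320 long (y), 5 thick, on three 12 mm spacers (y = -135, 0, 135) over a dark wooden plank 100 x 340 x 12 mm. Origin: middle of the plank's underside; x across the bar, y along it, z up. The bar's top is 29 mm above the bench. Two identical holders, 100 to 170 mm apart, are clipped on it.
- holder: White plastic clip holder that carries the scraper, 100 g. Origin on the middle of the bar's top face; axes along the rail's (1 to 2 mm of play). Block x -26..19, y -20..20 (40 mm wide: the faces to grip), z 0..28 mm, on the bar. Rigid hook on its -x side, sprung catch on its +x side, C-clip on top. Feet (hook and catch) reach 12 mm below the origin.
- holder_hook: The holder's rigid hook; origin at the tip of its lip, at x -16, z -7 mm in the holder. Its wall outside the bar's -x edge is 5 mm thick, down to z -11; the lip reaches 4 mm under the bar with 2 mm play. The holder swings up about it. Tilted 20 to 30 degrees, catch clear, it comes free by moving about 10 mm to the holder's -x, then up. Pulled straight up, it holds fast.
- holder_catch (a point): Tip of the catch's sloping nose, 3 mm under the bar's +x edge, at x 17, z -11.5 mm in the holder; on a sprung plate 24 mm wide (x 21.5..25.5, finger ledge to x 27.5 at z 21) that slides outward up to 6 mm. Lifting this side meets it after about 1 mm and takes 10 to 20 N there; it slips off the lower edge after 6 to 8 mm of lift (12 degrees) and drags up the bar's side until about 20 degrees.
- holder_clip (a point): Middle of the C-clip, 37 mm above the bar, where the scraper's handle axis sits: two sprung grey jaws, 18 mm long in x, 26 mm over their outsides in y, to z 50 mm in the holder, open upward.
- scraper: Soap scraper, 60 g: round beech handle 18 mm in diameter, x -100..58 mm; neck 22 x 10 mm; flat white nylon blade 80 mm wide, 4 thick, x 83..143. Origin on the handle's axis at the clip, x toward the blade, which lies on the holder's +x side; axis 66 mm above the bench. Balances at x 30. It snaps upward out of the clip at 8 to 15 N. Free for fingers on both sides at x 30..58 or beyond -30.
- scraper_butt (a point): Middle of the end of the scraper's handle.
- scraper_tip (a point): Middle of the scraper's blade edge, 243 mm from the butt.
- tray: Grey plastic wash tray, fixed to the bench, 300 (x) x 220 (y) x 42 mm high with 5 mm walls and floor and a narrow rim; empty at the start. Origin at the centre of its underside, z up.
- spare_holder: The second, identical clip holder on the rail, carrying the brush: stays.
- brush: Dish brush with the same round beech handle, in the second holder: oblong wooden head 78 x 34 mm with pale bristles below, to x = 133 mm. Origin and axes as the scraper's. Stays.
- jar: Swing-top glass jar of dried herbs, 96 mm in diameter, 134 mm high, standing at the left end of the rail; origin at the centre of its foot. Stays.
- bottle: Aluminium bottle with a black cap, 66 mm in diameter, 190 mm high, standing beyond the tray and the rail; origin at the centre of its foot. Stays.
Not all that is in view belongs to the job. Leave any blue or orange look-alike of the holder alone.

How it is judged:
By the outcome, as a careful person would: the job done as asked, in the order asked, and still so for the second after the job is handed in, with the robot touching nothing.
It also fails if it takes over 58 s, if anything falls off the work surface, if the arm or the gripper's body presses on something with over 40 N, if the wrist force passes 120 N, or if a joint passes its speed limit or range.

ROBOT

A 7-joint arm with a two-finger parallel gripper is mounted at the origin on the work surface. World frame = base frame: x ahead of the robot, y to its left, z up, the work surface at z = 0. Lengths are in m, angles in rad, forces in N, time in s.
With the tool pointing down it reaches from about 0.4 to 0.85 m from the base axis. Payload 10.4 kg.
Tool frame: the origin (TCP) lies at the very end of the fingers, on their centre line; the grasp point (between the pads) lies 19 mm behind it; z points along the fingers, y is the direction in which the jaws open and shut (so a half turn about z gives the same grasp; the last joint's range is limited). The gripper opens to 87 mm and grips with 3 to 60 N. Pads are 19 mm wide; open, the fingers measure 117 mm over their backs; the gripper's body (75 mm by 190 mm) begins 51 mm behind the grasp point.
Start: joints at [-1.323, 0.332, -0.065, 1.46, 0.022, 1.35, -0.088], TCP at [0.167, 0.602, 0.198] pointing down, gripper open.
Joint ranges: [-2.6, 2.6], [-0.5, 2.12], [-1.47, 1.34], [0.16, 2.42], [-1.27, 4.41], [0.06, 2.06], [-2.6, 2.6]. Speed limits (rad/s): [2.22, 2.22, 2.79, 2.79, 3.14, 3.14, 3.14].

INTERFACE

Orientations are given as a unit quaternion [x, y, z, w].
In Python, from bench import read_state, camera, close_job gives the robot as it stands.
- The arm moves only by the shell command python3 -m inch 'ROWS' [OPENING] [FORCE]. ROWS is JSON, a list of rows, each a list of 6 numbers: the shift along the tool's x, y, z as a fraction of full scale, then the turn, a rotation vector about the tool's x, y, z as a fraction of full scale. In form: [[tx, ty, tz, ax, ay, az], ...]. A call has 1 to 5 rows; each row shifts and turns the commanded pose from where the row before left it, along the tool's axes as they then stand; what a row does not reach is not made up. Full scale, the value 1, is 0.04 m for a shift and 120 degrees for a turn. A row lasts 1/8 s, in which the tool goes at most 62.5 mm and 10.7 degrees, less where a joint would pass 70% of its speed; a pose out of reach is approached as far as the arm can. A call with a number of a shift or a turn outside -1 to 1 is refused whole. A call with a gripper value outside its range is refused whole. OPENING is the opening, from -1 (shut) to 1 (fully open), so that 0 is half open, set as the call begins (- or left out, the last holds). The fingers move at their own pace and stop on an object; FORCE is the grip in N (left out, the last holds). Time passes only in rows, so rows that do not move let the fingers close. It gives the time, the measured TCP pose, the force and the opening at its end, in the units of the state.
- read_state(): the state, without advancing time (a new reading comes with each control period).
- camera(name): name is "side" or "top"; returns a dict with "img" (420x560x3 uint8, red, green, blue), "depth" (420x560 float32, m along the optical axis (not along the pixel's ray), 0 where there is no reading), "fx", "fy", "cx", "cy" (pixels), "position" and "orientation" of the camera in the world. Camera axes: x right, y down, z forward; pixel columns grow to the right and rows downward; lengths in m; the calibration is good to about 2 mm. A picture is of the moment at which its call begins.
- close_job(): hands the job in, once; it reports no verdict.
The state is a dict: "time": time; "joint_positions": joint angles; "joint_vel": joint speeds; "joint_torque": joint torques, N m; "ee_pos": TCP position; "eef_rot": TCP orientation; "ft_force": force on the tool from outside, world axes, zero at the start; "torque": the same for the moment, N m; "width": finger opening in m.
Only numpy, scipy, OpenCV 4.12 (cv2) and the standard library are available. Lean on these libraries where they do the work, as an engineer would, in place of code of your own. Each camera call takes 0.05 s, during which the arm holds its last target.

## Working session

There is one attempt and no reset: what is moved stays moved. The work goes in short steps, Python scripts to look and compute and a shell command to move; the robot and the scene stay as the last step left them, time stands still between calls to the robot, and variables do not carry over. Pictures are saved under pics/ and viewed, and the job is handed in when it is done.

```bash
ls; mkdir -p pics; cat > look.py <<'E'
import sys,cv2,numpy as np
from bench import camera,read_state
tag=sys.argv[1]
for n in sys.argv[2:]:
    c=camera(n); np.savez('pics/%s_%s.npz'%(n,tag),**c)
    cv2.imwrite('pics/%s_%s.png'%(n,tag),c['img'][:,:,::-1])
    print(n,c['fx'],c['fy'],c['cx'],c['cy'],c['position'],c['orientation'])
s=read_state(); print({k:np.round(v,4).tolist() for k,v in s.items()})
E
python3 look.py a top side
```

```text
pics
top 410.05337336428494 410.05337336428494 286.93144417320224 206.81076978685638 [0.43333473 0.06222557 0.93969316] [ 0.70740161 -0.7045316   0.03487687 -0.04474147]
side 401.07617491595045 401.07617491595045 277.49836724274115 204.71709466676728 [0.48824455 0.59118252 0.71067223] [-0.0592797   0.94118203 -0.33219966  0.01748409]
{'time': 0.1, 'joint_positions': [-1.3226, 0.3328, -0.0647, 1.4608, 0.0216, 1.3499, -0.0885], 'joint_vel': [-0.0002, -0.0023, -0.0005, -0.0019, 0.0008, -0.0003, -0.0005], 'joint_torque': [0.001, -62.4546, 0.0241, -39.0714, -0.0615, 0.0366, 0.0], 'ee_pos': [0.1671, 0.6019, 0.197], 'eef_rot': [0.135, 0.9908, -0.0006, -0.0], 'ft_force': [-0.0461, 0.0214, 0.4612], 'torque': [-0.0006, -0.0142, -0.0541], 'width': 0.0873}
```

View pics/top_a.png

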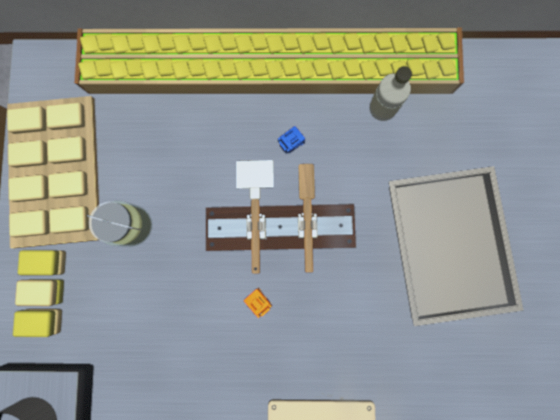

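View pics/side_a.png

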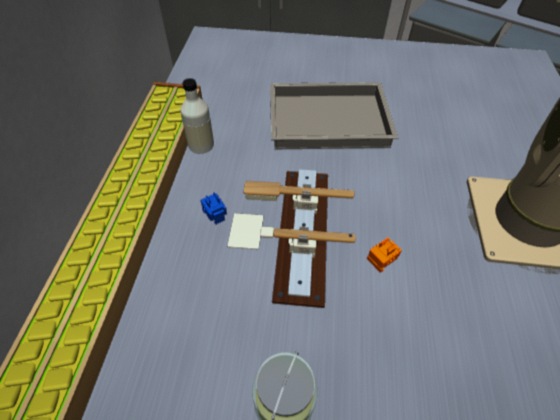

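The top view shows the rail at about (280,228). The scraper (white blade at (255,175), butt (255,272)) is in the left holder and the brush in the right one at (308,225). The tray is at (455,245), with the blue and orange look-alikes at (291,139) and (257,302). Next I measure.

```bash
cat > geo.py <<'E'
import numpy as np,cv2
from scipy.spatial.transform import Rotation as R
def load(f):
    return dict(np.load(f))
def ray(c,u,v):
    d=np.array([(u-c['cx'])/c['fx'],(v-c['cy'])/c['fy'],1.0])
    return R.from_quat(c['orientation']).apply(d)
def plane(c,u,v,z):
    d=ray(c,u,v); p=c['position']; return p+d*(z-p[2])/d[2]
def dep(c,u,v):
    return c['position']+ray(c,u,v)*float(c['depth'][int(v),int(u)])
def cloud(c):
    h,w=c['depth'].shape; U,V=np.meshgrid(np.arange(w),np.arange(h))
    d=np.stack([(U-c['cx'])/c['fx'],(V-c['cy'])/c['fy'],np.ones((h,w))],-1)*c['depth'][...,None]
    return R.from_quat(c['orientation']).apply(d.reshape(-1,3)).reshape(h,w,3)+c['position']
def proj(c,p):
    q=R.from_quat(c['orientation']).inv().apply(np.asarray(p)-c['position'])
    return q[...,0]/q[...,2]*c['fx']+c['cx'],q[...,1]/q[...,2]*c['fy']+c['cy']
E
python3 - <<'E'
from geo import *
for n in('top','side'):
    c=load(f'pics/{n}_a.npz');P=cloud(c);im=c['img']
    hsv=cv2.cvtColor(im,cv2.COLOR_RGB2HSV)
    X,Y,Z=P[...,0],P[...,1],P[...,2]
    if n=='top':
        print('z bench',np.median(Z[320:380,150:250]))
    def rect(m,z,name):
        m=m.astype(np.uint8); k,l,s,ce=cv2.connectedComponentsWithStats(m)
        i=1+np.argmax(s[1:,4]); pts=np.argwhere(l==i)[:,::-1]
        w=np.array([plane(c,u,v,z)[:2] for u,v in pts]); r=cv2.minAreaRect((w*1000).astype(np.float32)); print(n,name,len(pts),np.round(r[0],1),np.round(r[1],1),r[2], 'z',np.median(Z[l==i]))
    region=(X>0.2)&(X<0.62)
    near=(X>0.25)&(X<0.6)&(Y>-0.15)&(Y<0.3)
    H,S,V=[hsv[...,i].astype(int) for i in range(3)]
    rect(near&(S<40)&(V>190)&(Z>0.045)&(Z<0.09)&(X>0.45),0.067,'blade')
    rect(near&(H<25)&(S>70)&(Z>0.05)&(Z<0.1)&(Y>0.08),0.066,'scr wood')
    rect(near&(H<25)&(S>70)&(Z>0.05)&(Z<0.1)&(Y<0.08),0.066,'brush wood')
    rect(near&(Z>0.006)&(Z<0.022),0.012,'plank')
    rect((Y<-0.1)&(Y>-0.6)&(X>0.15)&(X<0.65)&(Z>0.036)&(Z<0.05),0.042,'tray rim')
    E=None
c=load('pics/top_a.npz')
im=cv2.resize(c['img'][130:290,180:380],None,fx=4,fy=4,interpolation=cv2.INTER_CUBIC); cv2.imwrite('pics/zt.png',im[:,:,::-1][:600,:800])
c=load('pics/side_a.npz')
im=cv2.resize(c['img'][160:310,200:400],None,fx=4,fy=4,interpolation=cv2.INTER_CUBIC); cv2.imwrite('pics/zs.png',im[:,:,::-1][:600,:800])
E
```

```text
z bench -0.0001394083542100022
top blade 538 [574.9 146.1] [48.  78.1] 0.12812203168869019 z 0.06685368132517272
top scr wood 532 [470.1 142.4] [153.2  17. ] 0.8425066471099854 z 0.07446847693514896
top brush wood 869 [497.8  33.6] [203.1  30.2] 0.08762310445308685 z 0.07338742464754355
top plank 1221 [489.8 209.8] [ 99.8 102.9] 1.5680092573165894 z 0.012001319967020474
top tray rim 3163 [ 455.1 -287.4] [315.4 236.4] 8.384992599487305 z 0.041871327322073104
side blade 553 [574.7 146.2] [50.2 79.1] 0.48872601985931396 z 0.0665946240235048
side scr wood 677 [469.3 141.3] [157.8  21.7] 2.6650078296661377 z 0.07342175666030082
side brush wood 885 [496.9  31. ] [207.8  38.1] 2.4086689949035645 z 0.07217441957404469
side plank 2053 [488.4 190. ] [ 99.7 148.1] 1.5976547002792358 z 0.011971466931466668
side tray rim 1538 [ 453.3 -287.2] [315.8 239.1] 8.652212142944336 z 0.04174423076378764
```

View pics/zt.png

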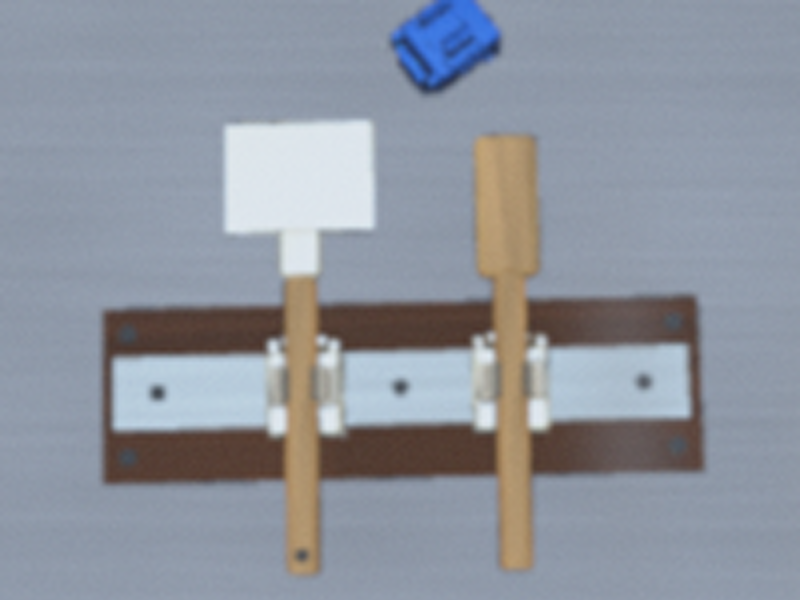

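View pics/zs.png

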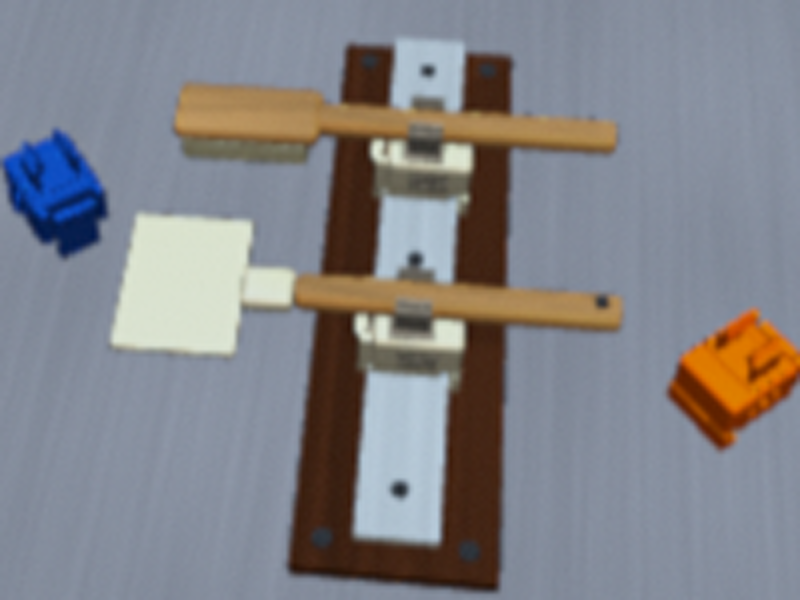

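```bash
python3 - <<'E'
from geo import *
for n in('top','side'):
    c=load(f'pics/{n}_a.npz');P=cloud(c);im=c['img']
    hsv=cv2.cvtColor(im,cv2.COLOR_RGB2HSV)
    X,Y,Z=P[...,0],P[...,1],P[...,2]
    H,S,V=[hsv[...,i].astype(int) for i in range(3)]
    def rect(m,z,name):
        m=m.astype(np.uint8); k,l,s,ce=cv2.connectedComponentsWithStats(m)
        i=1+np.argmax(s[1:,4]); pts=np.argwhere(l==i)[:,::-1]
        w=np.array([plane(c,u,v,z)[:2] for u,v in pts]); r=cv2.minAreaRect((w*1000).astype(np.float32)); print(n,name,len(pts),np.round(r[0],1),np.round(r[1],1),round(r[2],2), 'z',np.median(Z[l==i]), 'mean',w.mean(0).round(4))
    near=(X>0.3)&(X<0.7)&(Y>-0.2)&(Y<0.35)
    rect(near&(S<40)&(V>180)&(Z>0.055)&(Z<0.09)&(X>0.56),0.068,'blade')
    rect(near&(H<25)&(S>70)&(Z>0.05)&(Z<0.1)&(Y>0.09),0.066,'scr wood')
    rect(near&(Z>0.024)&(Z<0.034)&(Y>0.17)&(Y<0.3),0.029,'bar left')
    rect(near&(Z>0.024)&(Z<0.034)&(Y>0.05)&(Y<0.13),0.029,'bar mid')
    rect(near&(Z>0.024)&(Z<0.034)&(Y<0.01)&(Y>-0.1),0.029,'bar right')
    rect(near&(Z>0.053)&(Z<0.061)&(Y>0.1)&(X<.55)&(S<60),0.057,'holder top')
    for nm,r in (('holder zone',(Y>.1)&(Y<.19)&(X>.45)&(X<.53)),):
        m=r&(Z>.05)&(Z<.062)&(V>120)&(S<60)
        print(n,nm,m.sum(),'x',np.percentile(X[m],[1,99]).round(4),'y',np.percentile(Y[m],[1,99]).round(4),np.median(Z[m]))
        m=r&(Z>.074)&(S<60); 
        print('jaws?',m.sum(), 'x',np.percentile(X[m],[1,99]).round(4),'y',np.percentile(Y[m],[1,99]).round(4),np.median(Z[m])) if m.sum() else 0
    m=(Y<-.2)&(Y>-.5)&(X>.2)&(X<.7)
    rect((Y<-0.1)&(Y>-0.6)&(X>0.15)&(X<0.75)&(Z>0.002)&(Z<0.01),0.005,'tray floor')
    m=(X>.6)&(X<1)&(Y<0)&(Y>-.5)&(Z>.15); print('bottle',X[m].mean() if m.any() else 0,Y[m].mean() if m.any() else 0,Z.max() if m.any() else 0)
E
```

```text
top blade 1069 [597.7 146.3] [72.4 78.2] 0.51 z 0.06625120274917906 mean [0.6019 0.146 ]
top scr wood 532 [470.1 142.4] [153.2  17. ] 0.84 z 0.07446847693514896 mean [0.4689 0.1425]
top bar left 665 [490.2 210.8] [40.2 80.5] 0.95 z 0.02917247732607753 mean [0.4896 0.2106]
top bar mid 581 [493.4  88.2] [40.1 71.3] 0.24 z 0.029095545374353216 mean [0.4933 0.0873]
top bar right 625 [496.1 -29.5] [40.  75.7] 0.24 z 0.029206347089202223 mean [ 0.4963 -0.0292]
top holder top 108 [491.4 129.5] [47.5 10.8] 0.64 z 0.05665636315424488 mean [0.4886 0.1286]
top holder zone 205 x [0.4656 0.5158] y [0.1239 0.1633] 0.05660580721879549
jaws? 45 x [0.4813 0.5004] y [0.1313 0.1544] 0.07861905331513497
top tray floor 11330 [ 456.1 -294.6] [292.5 204.2] 8.4 z 0.005169426821582723 mean [ 0.4535 -0.2944]
bottle 0.7719416970497371 -0.14515512789277932 0.939693157206236
side blade 1055 [596.2 147.5] [71.7 79.5] 1.96 z 0.06607163463898902 mean [0.6004 0.1487]
side scr wood 677 [469.3 141.3] [157.8  21.7] 2.67 z 0.07342175666030082 mean [0.4682 0.1412]
side bar left 812 [487.8 211.5] [39.8 84. ] 1.6 z 0.02902941465556752 mean [0.4878 0.213 ]
side bar mid 360 [491.7  75. ] [40.5 56.6] 0.06 z 0.029110633982937784 mean [0.492  0.0747]
side bar right 276 [494.8 -41.9] [39.7 53.9] 1.77 z 0.02918134984500309 mean [ 0.4948 -0.0433]
side holder top 166 [488.9 157.4] [48.6 18.8] 3.5 z 0.05677495568158186 mean [0.487  0.1572]
side holder zone 180 x [0.4644 0.516 ] y [0.1232 0.1636] 0.05633652015332685
jaws? 41 x [0.481  0.4987] y [0.1325 0.1547] 0.07796243620180554
side tray floor 4231 [ 456.  -314.7] [292.4 180.2] 9.05 z 0.0053063486192554965 mean [ 0.455  -0.3089]
bottle 0.7716428731215852 -0.14141285834688488 0.7106722252579131
```

```bash
cat > go.py <<'E'
import sys,numpy as np
from scipy.spatial.transform import Rotation as R
from bench import read_state
# usage: go.py x y z yaw_deg(of tool y)  [tilt about tool y deg] -> shift in tool axes (full-scale units) and turn
s=read_state(); q=R.from_quat(s['eef_rot']); p=np.array(s['ee_pos'])
x,y,z,yaw=map(float,sys.argv[1:5]); tilt=float(sys.argv[5]) if len(sys.argv)>5 else 0
ty=np.array([np.cos(np.radians(yaw)),np.sin(np.radians(yaw)),0]); tz=np.array([0,0,-1.]); tx=np.cross(ty,tz)
T=R.from_matrix(np.c_[tx,ty,tz])*R.from_euler('y',tilt,degrees=True)
rv=(q.inv()*T).as_rotvec(degrees=True)
d=np.array([x,y,z])-p
print('t',s['time'],'pos',p.round(4),'toolaxes',q.as_matrix().T.round(3).tolist())
print('turn units',(rv/120).round(4),'deg',rv.round(2))
print('shift units, axes now',(q.inv().apply(d)/.04).round(3),' axes after turn',(T.inv().apply(d)/.04).round(3))
print('F',np.round(s['ft_force'],1),'M',np.round(s['torque'],2),'w',round(s['width'],4),'q',np.round(s['joint_positions'],2))
E
python3 go.py 0.449 0.1415 0.15 91.4
```

```text
t 0.1 pos [0.1671 0.6019 0.197 ] toolaxes [[-0.964, 0.267, -0.0], [0.267, 0.964, -0.001], [-0.0, -0.001, -1.0]]
turn units [-0.0006 -0.     -0.141 ] deg [ -0.07  -0.   -16.91]
shift units, axes now [-9.868 -9.203  1.188]  axes after turn [ -6.764 -11.678   1.176]
F [-0.   0.   0.5] M [-0.   -0.01 -0.05] w 0.0873 q [-1.32  0.33 -0.06  1.46  0.02  1.35 -0.09]
```

```bash
python3 -m inch '[[0,0,0,0,0,-0.0705],[0,0,0,0,0,-0.0705]]' 0 ; python3 go.py 0.449 0.1415 0.12 91.4
```

```text
time: 0.35
ee_pos: [0.1671, 0.602, 0.1973]
eef_rot: [-0.015, 1.0, -0.0, -0.0]
ft_force: [-0.4, 0.0, 0.6]
width: 0.0743
t 0.35 pos [0.1671 0.602  0.1973] toolaxes [[-1.0, -0.029, 0.0], [-0.029, 1.0, -0.001], [-0.0, -0.001, -1.0]]
turn units [-0.0004 -0.0001  0.0024] deg [-0.05 -0.01  0.28]
shift units, axes now [ -6.707 -11.712   1.94 ]  axes after turn [ -6.765 -11.681   1.932]
F [-0.4  0.   0.6] M [0.02 0.01 0.05] w 0.0743 q [-1.29  0.33 -0.1   1.46  0.04  1.35  0.2 ]
```

```bash
python3 -m inch '[[-0.48,-0.83,0,0,0,0],[-0.48,-0.83,0,0,0,0],[-0.48,-0.83,0,0,0,0],[-0.48,-0.83,0,0,0,0],[-0.48,-0.83,0,0,0,0]]'; python3 -m inch '[[-0.48,-0.83,0,0,0,0],[-0.48,-0.83,0,0,0,0],[-0.48,-0.83,0,0,0,0],[-0.48,-0.83,0,0,0,0],[-0.48,-0.83,0,0,0,0]]';python3 -m inch '[[-0.48,-0.83,0.3,0,0,0],[-0.48,-0.83,0.3,0,0,0],[-0.48,-0.83,0.3,0,0,0],[0,0,0,0,0,0],[0,0,0,0,0,0]]' -0.1; python3 go.py 0.449 0.1415 0.1 91.4
```

```text
time: 0.98
ee_pos: [0.2677, 0.4373, 0.1975]
eef_rot: [-0.012, 1.0, -0.0, -0.0]
ft_force: [0.7, 1.0, -0.3]
width: 0.0438
time: 1.6
ee_pos: [0.3677, 0.2738, 0.1976]
eef_rot: [-0.012, 1.0, -0.0, -0.0]
ft_force: [1.0, 0.8, 0.0]
width: 0.0436
time: 2.22
ee_pos: [0.4269, 0.1774, 0.1617]
eef_rot: [-0.012, 1.0, 0.0, -0.0]
ft_force: [1.1, 0.2, 0.3]
width: 0.0389
t 2.225 pos [0.4269 0.1774 0.1617] toolaxes [[-1.0, -0.025, 0.0], [-0.025, 1.0, 0.0], [-0.0, 0.0, -1.0]]
turn units [ 0.0001 -0.0002  0.0002] deg [ 0.01 -0.03  0.02]
shift units, axes now [-0.531 -0.912  1.541]  axes after turn [-0.531 -0.912  1.542]
F [1.1 0.2 0.3] M [ 0.01  0.05 -0.02] w 0.0389 q [-0.78 -0.01  0.28  1.94  0.    1.22  1.1 ]
```

```bash
python3 -m inch '[[-0.53,-0.9,0.5,0,0,0],[0,0,0.5,0,0,0],[0,0,0.5,0,0,0],[0,0,0,0,0,0]]' 0; python3 go.py 0.449 0.1417 0.059 91.4; python3 look.py b top side >/dev/null; python3 - <<'E'
import cv2,numpy as np
a=cv2.imread('pics/top_b.png')[130:290,180:380];b=cv2.imread('pics/side_b.png')[160:320,200:400]
cv2.imwrite('pics/zb.png',cv2.resize(np.hstack([a,b]),None,fx=2,fy=2,interpolation=cv2.INTER_CUBIC))
E
```

```text
time: 2.72
ee_pos: [0.4482, 0.1422, 0.1009]
eef_rot: [-0.013, 1.0, -0.0, -0.001]
ft_force: [-0.3, -0.3, 0.3]
width: 0.0432
t 2.725 pos [0.4482 0.1422 0.1009] toolaxes [[-1.0, -0.026, 0.002], [-0.026, 1.0, -0.001], [-0.002, -0.001, -1.0]]
turn units [-0.0004 -0.001   0.0009] deg [-0.05 -0.12  0.11]
shift units, axes now [-0.023 -0.012  1.048]  axes after turn [-0.021 -0.012  1.048]
F [-0.3 -0.3  0.3] M [ 0.06  0.03 -0.03] w 0.0432 q [-0.73  0.07  0.34  1.99 -0.03  1.09  1.22]
```

View pics/zb.png

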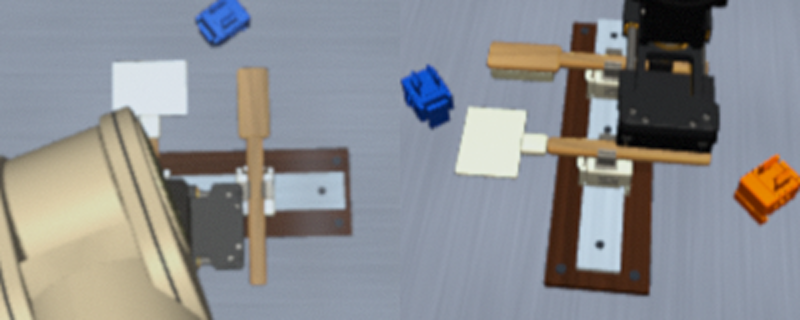

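The gripper is over the handle at the butt side of the clip, and its body is near but well above the brush. I descend and grip.

```bash
python3 -m inch '[[-0.02,0,0.52,0,0,0],[0,0,0.53,0,0,0],[0,0,0,0,0,0]]'; python3 go.py 0.449 0.1417 0.059 91.4; python3 -m inch '[[0,0,0,0,0,0],[0,0,0,0,0,0],[0,0,0,0,0,0],[0,0,0,0,0,0]]' -0.9 55;  python3 go.py 0.449 0.1417 0.059 91.4
```

```text
time: 3.2
ee_pos: [0.4497, 0.1417, 0.0597]
eef_rot: [-0.013, 1.0, -0.0, -0.001]
ft_force: [0.7, 0.1, -0.2]
width: 0.0435
t 3.2 pos [0.4497 0.1417 0.0597] toolaxes [[-1.0, -0.025, 0.001], [-0.025, 1.0, -0.0], [-0.001, -0.0, -1.0]]
turn units [-0.0002 -0.0005  0.0003] deg [-0.02 -0.06  0.04]
shift units, axes now [0.016 0.001 0.016]  axes after turn [0.016 0.001 0.016]
F [ 0.7  0.1 -0.2] M [-0.02  0.02  0.04] w 0.0435 q [-0.72  0.13  0.34  2.03 -0.05  0.99  1.24]
time: 3.7
ee_pos: [0.4503, 0.1415, 0.06]
eef_rot: [-0.012, 1.0, 0.0, 0.0]
ft_force: [0.1, 0.1, 0.6]
width: 0.0116
t 3.7 pos [0.4503 0.1415 0.06  ] toolaxes [[-1.0, -0.025, -0.0], [-0.025, 1.0, 0.0], [0.0, 0.0, -1.0]]
turn units [0.0002 0.0002 0.    ] deg [0.02 0.02 0.01]
shift units, axes now [0.032 0.005 0.025]  axes after turn [0.032 0.005 0.025]
F [0.1 0.1 0.6] M [ 0.03 -0.02  0.01] w 0.0116 q [-0.72  0.13  0.34  2.03 -0.05  0.99  1.24]
```

```bash
python3 -m inch '[[0,0,0,0,0,0]]'; python3 look.py c top side |tail -1; python3 - <<'E'
import cv2,numpy as np
a=cv2.imread('pics/top_c.png')[130:290,180:380];b=cv2.imread('pics/side_c.png')[160:320,200:400]
cv2.imwrite('pics/zc.png',cv2.resize(np.hstack([a,b]),None,fx=2,fy=2,interpolation=cv2.INTER_CUBIC))
E
```

```text
time: 3.82
ee_pos: [0.4502, 0.1415, 0.0598]
eef_rot: [-0.012, 1.0, 0.0, 0.0]
ft_force: [-0.2, 0.2, 0.1]
width: 0.0068
{'time': 3.925, 'joint_positions': [-0.7195, 0.1255, 0.339, 2.0312, -0.0498, 0.9926, 1.2396], 'joint_vel': [-0.0025, -0.0003, -0.0015, -0.0004, 0.0005, 0.0004, 0.0011], 'joint_torque': [-0.0011, -39.2993, 1.8125, -33.4071, 0.0225, 0.0875, -0.0005], 'ee_pos': [0.4501, 0.1414, 0.0597], 'eef_rot': [-0.0123, 0.9999, 0.0, -0.0], 'ft_force': [-0.3389, 0.4517, 0.0923], 'torque': [0.0361, 0.0148, 0.0211], 'width': 0.0051}
```

View pics/zc.png

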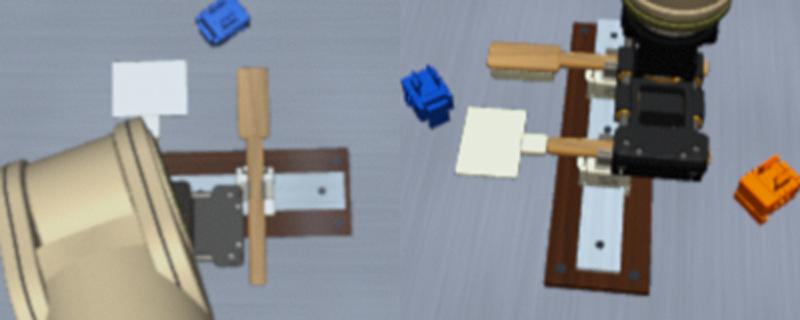

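```bash
python3 - <<'E'
from geo import *
c=load('pics/side_c.npz');P=cloud(c)
im=c['img'][150:270,260:380]
cv2.imwrite('pics/zd.png',cv2.resize(im,None,fx=5,fy=5,interpolation=cv2.INTER_CUBIC)[:,:,::-1])
for v in range(180,262,4):
    print(v,[tuple((P[v,u]*1000).round().astype(int)) for u in (300,310,320,330,340,350)])
E
```

```text
180 [(np.int64(509), np.int64(-34), np.int64(28)), (np.int64(486), np.int64(-34), np.int64(31)), (np.int64(472), np.int64(171), np.int64(256)), (np.int64(457), np.int64(175), np.int64(263)), (np.int64(442), np.int64(173), np.int64(262)), (np.int64(427), np.int64(171), np.int64(262))]
184 [(np.int64(508), np.int64(-21), np.int64(29)), (np.int64(486), np.int64(111), np.int64(179)), (np.int64(471), np.int64(159), np.int64(234)), (np.int64(456), np.int64(178), np.int64(257)), (np.int64(441), np.int64(177), np.int64(258)), (np.int64(391), np.int64(-63), np.int64(0))]
188 [(np.int64(506), np.int64(32), np.int64(75)), (np.int64(485), np.int64(119), np.int64(178)), (np.int64(470), np.int64(158), np.int64(224)), (np.int64(454), np.int64(155), np.int64(222)), (np.int64(438), np.int64(154), np.int64(224)), (np.int64(415), np.int64(111), np.int64(178))]
192 [(np.int64(505), np.int64(40), np.int64(72)), (np.int64(485), np.int64(129), np.int64(178)), (np.int64(469), np.int64(158), np.int64(214)), (np.int64(452), np.int64(155), np.int64(213)), (np.int64(436), np.int64(155), np.int64(215)), (np.int6
[... 4164 characters left out ...]
t64(13)), (np.int64(430), np.int64(134), np.int64(0)), (np.int64(410), np.int64(131), np.int64(0)), (np.int64(389), np.int64(130), np.int64(2))]
256 [(np.int64(491), np.int64(169), np.int64(29)), (np.int64(472), np.int64(168), np.int64(31)), (np.int64(451), np.int64(153), np.int64(12)), (np.int64(430), np.int64(144), np.int64(0)), (np.int64(409), np.int64(141), np.int64(0)), (np.int64(389), np.int64(140), np.int64(3))]
260 [(np.int64(490), np.int64(178), np.int64(28)), (np.int64(471), np.int64(175), np.int64(27)), (np.int64(451), np.int64(163), np.int64(12)), (np.int64(430), np.int64(153), np.int64(0)), (np.int64(409), np.int64(151), np.int64(1)), (np.int64(389), np.int64(148), np.int64(0))]
```

View pics/zd.png

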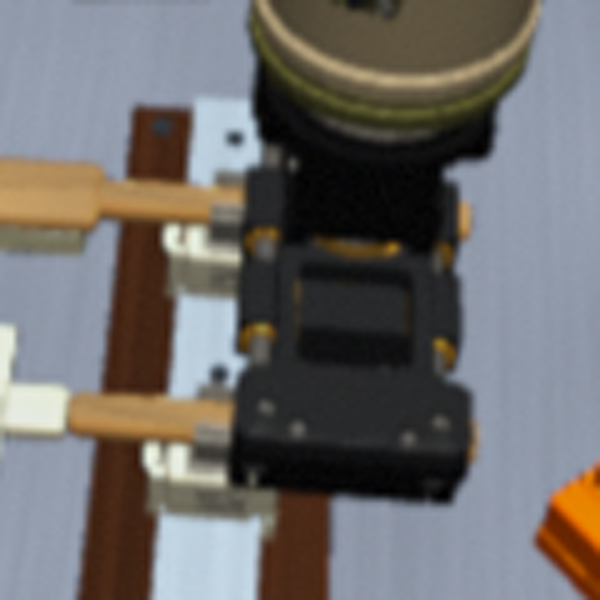

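```bash
python3 -m inch '[[0,0,-0.3,0,0,0],[0,0,-1,0,0,0],[0,0,-1,0,0,0],[0,0,0,0,0,0]]'; python3 look.py d side |tail -1; python3 - <<'E'
from geo import *
c=load('pics/side_d.npz');P=cloud(c)
cv2.imwrite('pics/ze.png',cv2.resize(c['img'][120:280,240:400],None,fx=3.7,fy=3.7,interpolation=cv2.INTER_CUBIC)[:,:,::-1])
E
```

```text
time: 4.42
ee_pos: [0.4521, 0.1422, 0.1554]
eef_rot: [-0.012, 1.0, 0.002, 0.003]
ft_force: [-0.5, -0.5, 0.1]
width: 0.0044
{'time': 4.475, 'joint_positions': [-0.7346, 0.0127, 0.3388, 1.9279, -0.0052, 1.1986, 1.2013], 'joint_vel': [0.0024, 0.0296, -0.0028, 0.0418, -0.0054, -0.0159, 0.0048], 'joint_torque': [0.0692, -37.022, 0.2977, -39.0696, 0.0932, 0.3218, -0.0497], 'ee_pos': [0.451, 0.1418, 0.1534], 'eef_rot': [-0.0122, 0.9999, 0.0009, 0.0014], 'ft_force': [0.0872, 0.0303, -1.2963], 'torque': [-0.0035, 0.0529, -0.0041], 'width': 0.0042}
```

View pics/ze.png

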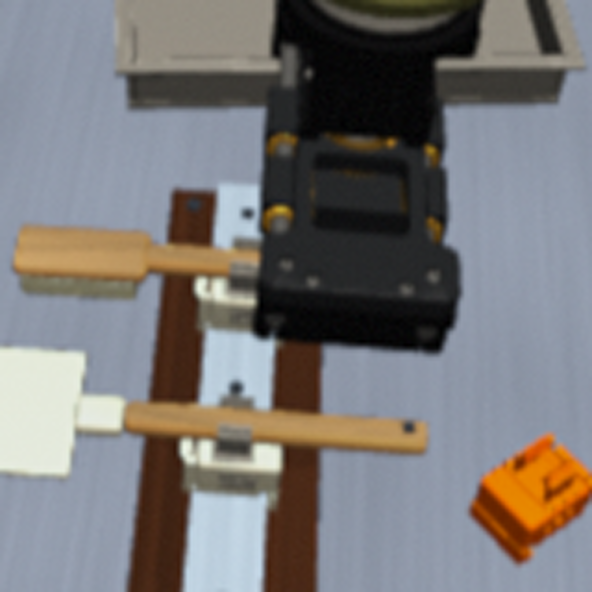

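```bash
python3 -m inch '[[0,0,-0.5,-0.085,0,0],[0,0,0,-0.085,0,0],[0,0,0,-0.085,0,0],[0,0,0,-0.085,0,0],[0,0,0,0,0,0]]' -0.59; python3 look.py e side |tail -1; python3 - <<'E'
from geo import *
c=load('pics/side_e.npz');P=cloud(c)
cv2.imwrite('pics/zf.png',cv2.resize(c['img'][100:260,240:400],None,fx=3.7,fy=3.7,interpolation=cv2.INTER_CUBIC)[:,:,::-1])
E
```

```text
time: 5.1
ee_pos: [0.4495, 0.1388, 0.1693]
eef_rot: [-0.008, 0.937, 0.349, -0.005]
ft_force: [-0.0, 0.7, -0.8]
width: 0.0174
{'time': 5.15, 'joint_positions': [-0.4783, 0.0921, 0.6422, 2.0341, -0.7841, 1.3028, 2.0802], 'joint_vel': [-0.0338, -0.0322, -0.0455, -0.0254, 0.0339, -0.0107, -0.0434], 'joint_torque': [1.9985, -32.104, 3.695, -32.7107, -3.5621, 2.0118, 1.0316], 'ee_pos': [0.4496, 0.1401, 0.1699], 'eef_rot': [-0.0092, 0.9376, 0.3474, -0.0057], 'ft_force': [0.8889, -0.4313, 1.3205], 'torque': [-0.7778, -0.0148, -0.0067], 'width': 0.0176}
```

View pics/zf.png

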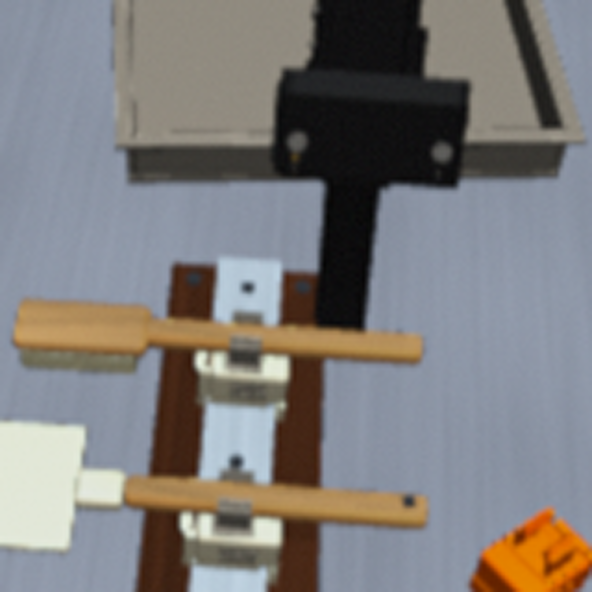

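```bash
python3 - <<'E'
from geo import *
c=load('pics/side_e.npz');P=cloud(c)
tcp=np.array([.4496,.1401,.1699]);q=R.from_quat([-0.0092,.9376,.3474,-.0057])
print('proj tcp',proj(c,tcp),'axis z',q.apply([0,0,1]))
for v in range(145,194,3):
    print(v,[str((q.inv().apply(P[v,u]-tcp)*1000).round().astype(int)) for u in (328,331,333,336)])
E
```

```text
proj tcp (np.float64(329.3499118010797), np.float64(201.72833121083318)) axis z [-0.01708255  0.65140627 -0.75853679]
145 ['[ -15   85 -100]', '[ -11   85 -100]', '[  -8   85 -100]', '[  -4   84 -101]']
148 ['[-12  34 -94]', '[-11  84 -96]', '[ -8  83 -96]', '[ -3  83 -96]']
151 ['[ -9 -16 -87]', '[ -7  25 -89]', '[ -4  26 -89]', '[  2  23 -89]']
154 ['[-10  12 -83]', '[ -6  23 -84]', '[ -3  23 -84]', '[  2  24 -84]']
157 ['[-10  21 -78]', '[ -6  22 -79]', '[ -2  21 -79]', '[  2  23 -79]']
160 ['[-10  20 -73]', '[ -5  24 -74]', '[ -2  21 -74]', '[  3  22 -74]']
163 ['[-10  21 -68]', '[ -5  19 -69]', '[ -1  19 -69]', '[  4  18 -69]']
166 ['[ -9  21 -63]', '[ -4  19 -64]', '[ -1  19 -64]', '[  4  19 -64]']
169 ['[ -9  19 -58]', '[ -4  18 -59]', '[  0  20 -59]', '[  5  21 -59]']
172 ['[ -8  18 -53]', '[ -3  16 -53]', '[  0  16 -54]', '[  5  18 -54]']
175 ['[ -7  16 -48]', '[ -2  16 -48]', '[  1  15 -49]', '[  6  18 -49]']
178 ['[ -7  18 -43]', '[ -2  16 -43]', '[  1  14 -43]', '[  7  13 -44]']
181 ['[ -6  14 -38]', '[ -2  17 -38]', '[  2  16 -38]', '[  7  16 -39]']
184 ['[ -6  16 -33]', '[ -1  17 -33]', '[  2  16 -34]', '[  7  16 -34]']
187 ['[ -6  16 -28]', '[ -1  17 -28]', '[  3  17 -29]', '[  8  17 -29]']
190 ['[   4 -145    0]', '[  11 -146   -1]', '[  15 -144   -1]', '[  21 -141   -2]']
193 ['[   5 -142    6]', '[  11 -143    5]', '[  15 -143    5]', '[  22 -144    5]']
```

```bash
python3 - <<'E'
from geo import *
c=load('pics/side_e.npz');P=cloud(c)
tcp=np.array([.4496,.1401,.1699]);q=R.from_quat([-0.0092,.9376,.3474,-.0057])
T=q.inv().apply((P-tcp).reshape(-1,3)).reshape(P.shape)*1000
m=(T[...,2]>-60)&(T[...,2]<30)&(abs(T[...,1])<40)&(abs(T[...,0])<30)
print(m.sum(),'z max',T[m][:,2].max())
for v in range(165,195):
    i=np.where(m[v])[0]
    if len(i): print(v,i.min(),i.max(),T[v,i][:,0].min().round(1),T[v,i][:,0].max().round(1),'y',np.median(T[v,i][:,1]).round(1),'z',np.median(T[v,i][:,2]).round(1))
E
```

```text
288 z max -25.346850870864927
167 326 326 -10.2 -10.2 y -20.2 z -58.2
168 326 328 -10.3 -8.7 y 17.5 z -59.7
169 326 340 -10.1 11.2 y 18.9 z -59.0
170 326 340 -10.0 11.4 y 18.2 z -57.3
171 326 339 -9.8 9.8 y 17.8 z -55.5
172 326 339 -9.8 10.0 y 17.8 z -53.6
173 326 339 -9.5 10.2 y 17.3 z -52.0
174 326 339 -9.5 10.6 y 16.3 z -50.3
175 326 339 -9.3 10.7 y 16.4 z -48.5
176 326 339 -10.6 11.1 y 15.5 z -46.9
177 325 339 -10.6 11.2 y 15.8 z -45.2
178 325 339 -10.4 11.2 y 15.6 z -43.4
179 325 339 -10.3 11.6 y 15.9 z -41.7
180 325 339 -10.2 11.7 y 15.6 z -40.0
181 325 338 -10.0 10.1 y 15.7 z -38.4
182 325 338 -9.8 10.3 y 15.4 z -36.5
183 325 338 -9.5 10.5 y 15.8 z -35.0
184 325 338 -9.5 10.5 y 16.0 z -33.3
185 325 338 -9.3 10.8 y 15.6 z -31.5
186 326 338 -9.1 11.1 y 16.1 z -30.1
187 325 338 -10.6 11.2 y 15.7 z -28.2
188 325 338 -10.4 11.1 y 15.7 z -26.5
189 337 338 9.8 11.5 y 15.4 z -25.5
```

The tilted side view shows the fingertip at pixel (333,188). That is 25.5 mm short of the reported TCP along tool z, and 0.4 mm off sideways. The gripper body's position gives the same offset, and it explains why the first grip closed above the handle. From here the real tip is the reported TCP minus 25 mm along the tool. I go upright again and grip 25 mm lower.

```bash
python3 -m inch '[[0,0,0,0.085,0,0],[0,0,0,0.085,0,0],[0,0,0,0.085,0,0],[0,0,0,0.085,0,0],[0,0,0,0,0,0]]' 0; python3 go.py 0.449 0.1417 0.07 91.4
```

```text
time: 5.78
ee_pos: [0.45, 0.1465, 0.1728]
eef_rot: [-0.017, 1.0, -0.001, 0.002]
ft_force: [-0.4, -1.4, -1.0]
width: 0.0431
t 5.775 pos [0.45   0.1465 0.1728] toolaxes [[-0.999, -0.033, -0.004], [-0.033, 0.999, -0.002], [0.004, -0.002, -1.0]]
turn units [-0.0011  0.0019  0.0043] deg [-0.13  0.23  0.52]
shift units, axes now [ 0.04  -0.112  2.569]  axes after turn [ 0.029 -0.118  2.569]
F [-0.4 -1.4 -1. ] M [ 0.03  0.04 -0.02] w 0.0431 q [-0.77 -0.    0.36  1.9   0.01  1.24  1.19]
```

```bash
python3 -m inch '[[0.03,-0.1,0.8,0,0,0],[0,0,0.9,0,0,0],[0,0,0.8,0,0,0],[0,0,0,0,0,0]]'; python3 go.py 0.449 0.1417 0.034 91.4
```

```text
time: 6.28
ee_pos: [0.4478, 0.1369, 0.0705]
eef_rot: [-0.012, 1.0, -0.001, -0.001]
ft_force: [0.2, -0.5, -0.5]
width: 0.0434
t 6.275 pos [0.4478 0.1369 0.0705] toolaxes [[-1.0, -0.024, 0.002], [-0.024, 1.0, -0.001], [-0.002, -0.001, -1.0]]
turn units [-0.0007 -0.001  -0.    ] deg [-0.08 -0.12 -0.  ]
shift units, axes now [-0.035  0.121  0.912]  axes after turn [-0.033  0.12   0.913]
F [ 0.2 -0.5 -0.5] M [-0.03 -0.06 -0.02] w 0.0434 q [-0.75  0.1   0.37  2.03 -0.04  1.02  1.24]
```

```bash
python3 -m inch '[[-0.03,0.12,0,0,0,0],[0,0,0.45,0,0,0],[0,0,0.45,0,0,0],[0,0,0,0,0,0]]'; python3 go.py 0.449 0.1417 0.034 91.4;python3 look.py f side |tail -1; python3 - <<'E'
from geo import *
c=load('pics/side_f.npz')
cv2.imwrite('pics/zg.png',cv2.resize(c['img'][120:280,240:400],None,fx=3.7,fy=3.7,interpolation=cv2.INTER_CUBIC)[:,:,::-1])
E
```

```text
time: 6.78
ee_pos: [0.4504, 0.1427, 0.0363]
eef_rot: [-0.012, 1.0, 0.0, 0.0]
ft_force: [-0.0, -0.5, 0.3]
width: 0.0433
t 6.775 pos [0.4504 0.1427 0.0363] toolaxes [[-1.0, -0.025, -0.0], [-0.025, 1.0, 0.0], [0.0, 0.0, -1.0]]
turn units [0.0001 0.0002 0.0002] deg [0.02 0.02 0.02]
shift units, axes now [ 0.035 -0.024  0.058]  axes after turn [ 0.035 -0.024  0.058]
F [-0.  -0.5  0.3] M [0.05 0.02 0.01] w 0.0433 q [-0.74  0.16  0.37  2.05 -0.07  0.94  1.26]
{'time': 6.825, 'joint_positions': [-0.7442, 0.1622, 0.3675, 2.0504, -0.0722, 0.9394, 1.2569], 'joint_vel': [0.0004, -0.008, 0.0034, -0.0104, 0.0005, 0.0032, 0.0031], 'joint_torque': [-0.0492, -39.0021, 2.3333, -31.3205, -0.0424, -0.0401, 0.0392], 'ee_pos': [0.4508, 0.1428, 0.0369], 'eef_rot': [-0.0123, 0.9999, 0.0004, 0.0006], 'ft_force': [-0.1709, -0.3639, -0.3139], 'torque': [0.0496, -0.0465, -0.0304], 'width': 0.0436}
```

View pics/zg.png

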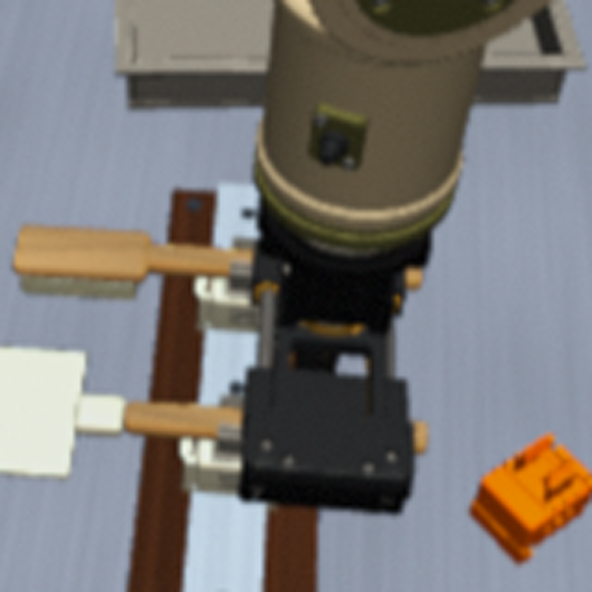

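```bash
python3 -m inch '[[0.02,0,0.09,0,0,0],[0,0,0,0,0,0],[0,0,0,0,0,0],[0,0,0,0,0,0],[0,0,0,0,0,0]]' -0.95 55;  python3 -m inch '[[0,0,0,0,0,0],[0,0,0,0,0,0]]'; python3 go.py 0.449 0.1417 0.034 91.4
```

```text
time: 7.45
ee_pos: [0.4494, 0.1423, 0.0322]
eef_rot: [-0.012, 1.0, 0.0, 0.0]
ft_force: [-0.2, 0.5, 0.7]
width: 0.0164
time: 7.7
ee_pos: [0.4494, 0.1423, 0.0322]
eef_rot: [-0.012, 1.0, 0.0, 0.0]
ft_force: [-0.1, 0.4, 0.1]
width: 0.0168
t 7.7 pos [0.4494 0.1423 0.0322] toolaxes [[-1.0, -0.024, -0.0], [-0.024, 1.0, 0.0], [0.0, 0.0, -1.0]]
turn units [0.0001 0.0001 0.    ] deg [0.01 0.01 0.  ]
shift units, axes now [ 0.011 -0.014 -0.045]  axes after turn [ 0.011 -0.014 -0.045]
F [-0.1  0.4  0.1] M [-0.   -0.07  0.  ] w 0.0168 q [-0.74  0.17  0.37  2.06 -0.07  0.93  1.26]
```

Gripped at 17 mm. I lift gently and watch the force.

```bash
for i in 1 2 3 4; do python3 -m inch '[[0,0,-0.06,0,0,0],[0,0,-0.06,0,0,0]]'; done; python3 go.py 0.449 0.1417 0.034 91.4; python3 look.py g side |tail -1; python3 - <<'E'
from geo import *
c=load('pics/side_g.npz')
cv2.imwrite('pics/zh.png',cv2.resize(c['img'][140:300,220:380],None,fx=3.7,fy=3.7,interpolation=cv2.INTER_CUBIC)[:,:,::-1])
E
```

```text
time: 7.95
ee_pos: [0.4491, 0.1421, 0.0368]
eef_rot: [-0.012, 1.0, -0.0, -0.0]
ft_force: [0.9, 0.3, -3.3]
width: 0.0164
time: 8.2
ee_pos: [0.449, 0.1422, 0.0417]
eef_rot: [-0.012, 1.0, -0.0, -0.0]
ft_force: [-0.5, -0.4, -3.8]
width: 0.0167
time: 8.45
ee_pos: [0.4496, 0.1424, 0.0469]
eef_rot: [-0.012, 1.0, 0.0, 0.0]
ft_force: [0.1, -0.5, 0.4]
width: 0.0165
time: 8.7
ee_pos: [0.4495, 0.1423, 0.0516]
eef_rot: [-0.012, 1.0, 0.0, 0.0]
ft_force: [-0.6, 0.7, 0.4]
width: 0.0166
t 8.7 pos [0.4495 0.1423 0.0516] toolaxes [[-1.0, -0.025, -0.0], [-0.025, 1.0, 0.0], [0.0, 0.0, -1.0]]
turn units [0.0001 0.0002 0.    ] deg [0.01 0.02 0.  ]
shift units, axes now [ 0.013 -0.015  0.441]  axes after turn [ 0.013 -0.015  0.441]
F [-0.6  0.7  0.4] M [0.   0.05 0.01] w 0.0166 q [-0.75  0.14  0.37  2.04 -0.06  0.97  1.25]
{'time': 8.75, 'joint_positions': [-0.7486, 0.1365, 0.3691, 2.0405, -0.0596, 0.9737, 1.2462], 'joint_vel': [0.0, 0.0034, 0.0004, 0.0028, -0.0037, -0.0089, 0.0018], 'joint_torque': [-0.076, -38.5469, 2.0077, -32.5094, 0.0054, 0.0078, 0.0202], 'ee_pos': [0.4497, 0.1424, 0.0519], 'eef_rot': [-0.0122, 0.9999, 0.0002, 0.0003], 'ft_force': [0.026, -0.6464, -0.4395], 'torque': [0.041, 0.07, 0.0291], 'width': 0.0163}
```

View pics/zh.png

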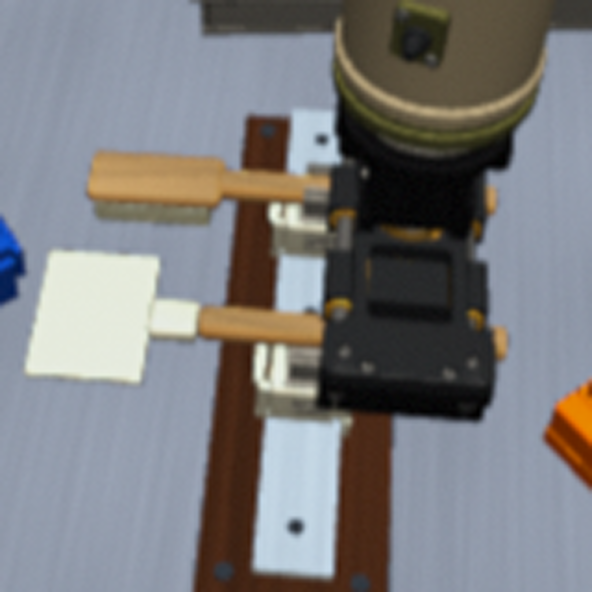

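```bash
python3 - <<'E'
from geo import *
c=load('pics/side_g.npz');P=cloud(c);hsv=cv2.cvtColor(c['img'],cv2.COLOR_RGB2HSV).astype(int)
X,Y,Z=P[...,0],P[...,1],P[...,2]
m=(X>.575)&(X<.66)&(Y>.08)&(Y<.22)&(Z>.03)
A=np.c_[X[m],Y[m],np.ones(m.sum())];print('blade plane',np.linalg.lstsq(A,Z[m],rcond=None)[0],Z[m].mean(),X[m].min(),X[m].max())
w=(hsv[...,0]<25)&(hsv[...,1]>70)&(Y>.09)&(Y<.2)&(Z>.04)
for a in np.arange(.38,.56,.01):
    k=w&(X>a)&(X<a+.01)
    if k.sum()>2: print(a.round(2),k.sum(),'ztop',np.percentile(Z[k],95).round(4),Y[k].mean().round(4))
E
```

```text
blade plane [-0.02630906 -0.00190061  0.10056429] 0.084405148063001 0.5750230171590429 0.6335115626289616
0.38 908 ztop 0.5156 0.1637
0.39 950 ztop 0.5137 0.1658
0.4 803 ztop 0.5119 0.1663
0.41 988 ztop 0.5078 0.1651
0.42 1045 ztop 0.5031 0.1659
0.43 1114 ztop 0.4968 0.1637
0.44 1113 ztop 0.4925 0.1622
0.45 1065 ztop 0.4889 0.1633
0.46 1080 ztop 0.4827 0.1673
0.47 1079 ztop 0.4768 0.1629
0.48 1145 ztop 0.4707 0.1558
0.49 508 ztop 0.4656 0.1373
0.5 263 ztop 0.4554 0.1305
0.51 52 ztop 0.0942 0.148
0.52 50 ztop 0.0935 0.1471
0.53 49 ztop 0.0938 0.148
0.54 31 ztop 0.0936 0.1478
```

The blade is up from 67 to 84 mm and level to 1.5°, so the scraper is out. I lift it and carry it to the tray.

```bash
python3 -m inch '[[0,0,-0.6,0,0,0],[0,0,-0.7,0,0,0],[0,0,-0.7,0,0,0],[0,0,-0.6,0,0,0]]'; python3 look.py h side|tail -1; python3 go.py 0.3984 -0.3389 0.15 98.5;  python3 -m inch '[[0.1,-0.6,0,0,0,0],[0.1,-0.8,0,0,0,0],[0.1,-0.8,0,0,0,0],[0.1,-0.8,0,0,0,0],[0.1,-0.8,0,0,0,0]]';python3 go.py 0.3984 -0.3389 0.15 98.5
```

```text
time: 9.25
ee_pos: [0.4495, 0.1422, 0.1565]
eef_rot: [-0.012, 1.0, 0.0, 0.0]
ft_force: [-0.3, 0.8, -1.1]
width: 0.0162
{'time': 9.3, 'joint_positions': [-0.7668, 0.005, 0.3682, 1.9221, -0.0026, 1.2103, 1.1973], 'joint_vel': [0.0026, 0.0184, 0.0033, 0.0238, -0.0143, -0.0792, 0.0136], 'joint_torque': [-0.5591, -27.2362, -0.4687, -29.7376, -0.1105, -0.2467, 0.0898], 'ee_pos': [0.4509, 0.1428, 0.1594], 'eef_rot': [-0.0121, 0.9999, 0.0011, 0.002], 'ft_force': [1.1727, 0.5066, 2.5606], 'torque': [0.0359, -0.0662, 0.033], 'width': 0.0166}
t 9.3 pos [0.4509 0.1428 0.1594] toolaxes [[-1.0, -0.024, -0.004], [-0.024, 1.0, 0.002], [0.004, 0.002, -1.0]]
turn units [ 0.0009  0.0019 -0.0593] deg [ 0.11  0.23 -7.11]
shift units, axes now [  1.604 -12.007   0.201]  axes after turn [  3.077 -11.716   0.234]
F [1.2 0.5 2.6] M [ 0.04 -0.07  0.03] w 0.0166 q [-0.77  0.01  0.37  1.92 -0.    1.21  1.2 ]
time: 9.93
ee_pos: [0.4321, -0.0123, 0.1545]
eef_rot: [-0.012, 1.0, 0.0, -0.001]
ft_force: [-0.2, -0.2, -0.2]
width: 0.0169
t 9.925 pos [ 0.4321 -0.0123  0.1545] toolaxes [[-1.0, -0.024, 0.001], [-0.024, 1.0, 0.0], [-0.001, -0.0, -1.0]]
turn units [ 0.     -0.0005 -0.0595] deg [ 0.   -0.06 -7.14]
shift units, axes now [ 1.035 -8.144  0.114]  axes after turn [ 2.039 -7.952  0.113]
F [-0.2 -0.2 -0.2] M [ 0.05  0.05 -0.03] w 0.0169 q [-0.62 -0.1   0.52  2.02  0.06  1.21  1.47]
```

View pics/side_h.png

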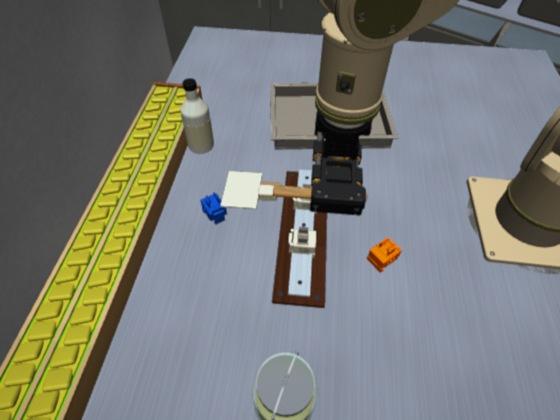

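The scraper is held level in the gripper, and the emptied holder stays on the rail at (302,240). I continue to the tray.

```bash
python3 -m inch '[[0.12,-0.9,0,0,0,0],[0.12,-0.9,0,0,0,0],[0.12,-0.9,0,0,0,0],[0.12,-0.9,0,0,0,0],[0.12,-0.9,0,0,0,0]]';python3 -m inch '[[0.12,-0.9,0,0,0,0],[0.12,-0.9,0,0,0,0],[0.12,-0.9,0,0,0,0],[0,0,0,0,0,-0.06],[0,0,0,0,0,0]]';python3 go.py 0.3984 -0.3389 0.05 98.5
```

```text
time: 10.55
ee_pos: [0.4121, -0.1925, 0.1546]
eef_rot: [-0.012, 1.0, 0.0, -0.0]
ft_force: [0.9, -0.9, -0.7]
width: 0.0167
time: 11.18
ee_pos: [0.4004, -0.2997, 0.1546]
eef_rot: [-0.074, 0.997, 0.0, -0.001]
ft_force: [-0.0, -0.6, -0.2]
width: 0.0166
t 11.175 pos [ 0.4004 -0.2997  0.1546] toolaxes [[-0.989, -0.147, 0.001], [-0.147, 0.989, 0.001], [-0.001, 0.0, -1.0]]
turn units [ 0.0003 -0.0006 -0.0002] deg [ 0.03 -0.07 -0.02]
shift units, axes now [ 0.192 -0.963  2.615]  axes after turn [ 0.195 -0.962  2.615]
F [-0.  -0.6 -0.2] M [ 0.02  0.04 -0.01] w 0.0166 q [-0.31  0.09  0.92  1.88 -0.08  1.21  2.36]
```

```bash
python3 -m inch '[[0.19,-0.95,0,0,0,0],[0,0,0.9,0,0,0],[0,0,0.9,0,0,0],[0,0,0.4,0,0,0],[0,0,0,0,0,0]]';python3 go.py 0.3984 -0.3389 -0.016 98.5; python3 look.py i top side|tail -1; python3 - <<'E'
import cv2,numpy as np
a=cv2.imread('pics/top_i.png')[140:340,340:560];b=cv2.imread('pics/side_i.png')[40:240,220:440]
cv2.imwrite('pics/zi.png',cv2.resize(np.hstack([a,b]),None,fx=1.8,fy=1.8,interpolation=cv2.INTER_CUBIC))
E
```

```text
time: 11.8
ee_pos: [0.3993, -0.3374, 0.0669]
eef_rot: [-0.074, 0.997, 0.0, -0.001]
ft_force: [0.2, 0.1, -0.6]
width: 0.0166
t 11.8 pos [ 0.3993 -0.3374  0.0669] toolaxes [[-0.989, -0.148, 0.001], [-0.148, 0.989, 0.001], [-0.001, 0.001, -1.0]]
turn units [ 0.0004 -0.0006  0.0003] deg [ 0.05 -0.07  0.04]
shift units, axes now [ 0.026 -0.035  2.073]  axes after turn [ 0.029 -0.033  2.073]
F [ 0.2  0.1 -0.6] M [0.01 0.08 0.03] w 0.0166 q [-0.13  0.3   0.87  1.92 -0.26  1.04  2.57]
{'time': 11.9, 'joint_positions': [-0.1346, 0.2999, 0.8671, 1.917, -0.2646, 1.0413, 2.5658], 'joint_vel': [-0.008, -0.0074, 0.0066, -0.0073, -0.001, -0.0029, 0.0045], 'joint_torque': [0.1413, -37.3963, 8.6601, -32.7367, 0.0387, -0.0035, -0.0144], 'ee_pos': [0.4004, -0.3382, 0.0684], 'eef_rot': [-0.0747, 0.9972, -0.0003, 0.0007], 'ft_force': [-0.0769, 0.6287, 1.0689], 'torque': [0.0369, 0.0277, 0.0266], 'width': 0.0167}
```

View pics/zi.png

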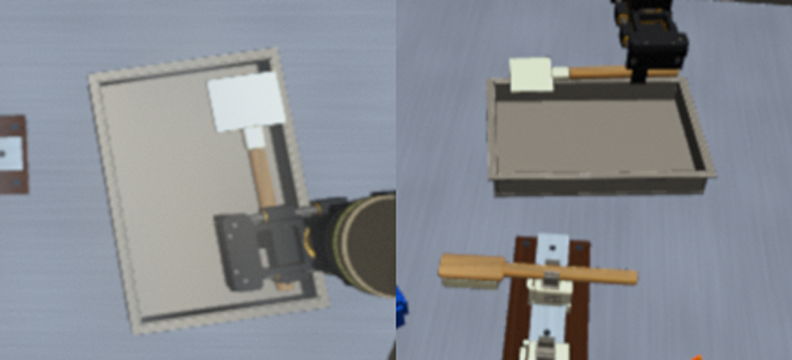

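J7 is at 2.57, close to its 2.6 limit. I turn back 8° and shift toward the tray's middle, so the scraper will lie slightly askew but still well inside the walls.

```bash
python3 -m inch '[[0,0,0,0,0,0.067],[0.05,0.48,0,0,0,0],[0,0,0,0,0,0]]';python3 go.py 0.3955 -0.3191 -0.016 90.5
```

```text
time: 12.28
ee_pos: [0.3987, -0.3178, 0.0684]
eef_rot: [-0.006, 1.0, 0.0, 0.001]
ft_force: [-0.1, 0.1, -0.8]
width: 0.0165
t 12.275 pos [ 0.3987 -0.3178  0.0684] toolaxes [[-1.0, -0.011, -0.002], [-0.011, 1.0, 0.001], [0.002, 0.001, -1.0]]
turn units [0.0003 0.001  0.0013] deg [0.03 0.12 0.16]
shift units, axes now [ 0.085 -0.032  2.109]  axes after turn [ 0.081 -0.031  2.109]
F [-0.1  0.1 -0.8] M [-0.03  0.01 -0.  ] w 0.0165 q [-0.21  0.27  0.9   1.95 -0.25  1.03  2.39]
```

```bash
python3 -m inch '[[0.08,0,0.6,0,0,0],[0,0,0.6,0,0,0],[0,0,0.5,0,0,0],[0,0,0.15,0,0,0],[0,0,0,0,0,0]]';python3 go.py 0.3955 -0.3191 -0.02 90.5
```

```text
time: 12.9
ee_pos: [0.3946, -0.319, -0.0065]
eef_rot: [-0.005, 1.0, -0.0, -0.0]
ft_force: [0.1, 0.9, 0.3]
width: 0.0166
t 12.9 pos [ 0.3946 -0.319  -0.0065] toolaxes [[-1.0, -0.01, 0.0], [-0.01, 1.0, -0.0], [-0.0, -0.0, -1.0]]
turn units [-0.0001 -0.0001  0.0004] deg [-0.01 -0.01  0.05]
shift units, axes now [-0.023 -0.003  0.337]  axes after turn [-0.023 -0.003  0.337]
F [0.1 0.9 0.3] M [ 0.01  0.01 -0.02] w 0.0166 q [-0.12  0.4   0.83  2.01 -0.37  0.89  2.49]
```

```bash
python3 -m inch '[[0,0,0.15,0,0,0],[0,0,0.07,0,0,0],[0,0,0,0,0,0]]';python3 -m inch '[[0,0,0.04,0,0,0],[0,0,0,0,0,0]]'; python3 -m inch '[[0,0,0.04,0,0,0],[0,0,0,0,0,0]]';python3 go.py 0.3955 -0.3191 -0.02 90.5
```

```text
time: 13.28
ee_pos: [0.3945, -0.3186, -0.0155]
eef_rot: [-0.005, 1.0, 0.0, -0.0]
ft_force: [0.0, 0.9, -0.2]
width: 0.0167
time: 13.52
ee_pos: [0.3945, -0.3186, -0.0171]
eef_rot: [-0.005, 1.0, 0.0, -0.0]
ft_force: [-0.4, 0.1, -0.2]
width: 0.0167
time: 13.78
ee_pos: [0.3946, -0.3186, -0.0188]
eef_rot: [-0.005, 1.0, 0.0, 0.0]
ft_force: [0.3, -0.6, -0.4]
width: 0.017
t 13.775 pos [ 0.3946 -0.3186 -0.0188] toolaxes [[-1.0, -0.01, -0.0], [-0.01, 1.0, 0.0], [0.0, 0.0, -1.0]]
turn units [0.     0.     0.0005] deg [0.   0.   0.06]
shift units, axes now [-0.023 -0.012  0.031]  axes after turn [-0.023 -0.012  0.031]
F [ 0.3 -0.6 -0.4] M [ 0.02 -0.09  0.05] w 0.017 q [-0.1   0.42  0.81  2.02 -0.4   0.87  2.5 ]
```

```bash
python3 -m inch '[[0,0,0.03,0,0,0],[0,0,0,0,0,0]]'; python3 -m inch '[[0,0,0.03,0,0,0],[0,0,0,0,0,0]]';python3 look.py j top side|tail -1; python3 - <<'E'
from geo import *
c=load('pics/side_j.npz');P=cloud(c)
X,Y,Z=P[...,0],P[...,1],P[...,2]
m=(X>.53)&(X<.57)&(Y>-.36)&(Y<-.27)&(Z>.008); print(m.sum(),Z[m].mean() if m.any() else 0,'floor',np.median(Z[(X>.4)&(X<.5)&(Y>-.25)&(Y<-.22)]))
a=cv2.imread('pics/top_j.png')[140:340,340:560];b=cv2.imread('pics/side_j.png')[40:240,220:440]
cv2.imwrite('pics/zj.png',cv2.resize(np.hstack([a,b]),None,fx=1.8,fy=1.8,interpolation=cv2.INTER_CUBIC))
E
```

```text
time: 14.02
ee_pos: [0.3946, -0.3187, -0.0193]
eef_rot: [-0.005, 1.0, 0.0, 0.0]
ft_force: [-2.7, 2.4, 10.7]
width: 0.0165
time: 14.28
ee_pos: [0.3947, -0.3187, -0.0195]
eef_rot: [-0.005, 1.0, 0.001, 0.0]
ft_force: [-10.1, 8.5, 32.7]
width: 0.0167
{'time': 14.375, 'joint_positions': [-0.1002, 0.4193, 0.8058, 2.0166, -0.3982, 0.8666, 2.5066], 'joint_vel': [-0.0021, -0.0004, -0.0007, 0.0002, 0.0005, -0.0001, 0.0004], 'joint_torque': [0.2981, -33.4118, 8.3535, -25.0805, -0.6161, -4.1111, -0.0375], 'ee_pos': [0.3947, -0.3186, -0.0195], 'eef_rot': [-0.0047, 1.0, 0.0009, 0.0004], 'ft_force': [-9.3829, 7.9915, 32.8854], 'torque': [1.8896, 2.0673, 0.0113], 'width': 0.0168}
276 0.015188453601810517 floor 0.07864669263759977
```

View pics/zj.png

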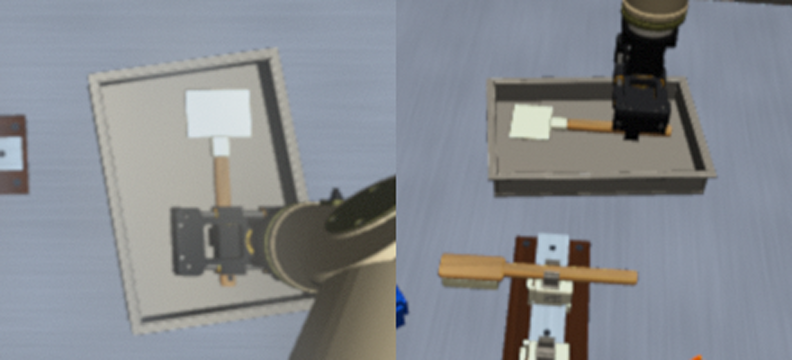

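Touched down with the scraper lying on the tray floor, inside the walls. I ease off the 33 N contact and release.

```bash
python3 -m inch '[[0,0,-0.045,0,0,0],[0,0,0,0,0,0]]'; python3 -m inch '[[0,0,0,0,0,0],[0,0,0,0,0,0],[0,0,0,0,0,0]]' 0 ; python3 -m inch '[[0,0,-0.3,0,0,0],[0,0,-0.8,0,0,0],[0,0,-0.8,0,0,0],[0,0,-0.8,0,0,0],[0,0,-0.8,0,0,0]]'; python3 go.py 0.497 0.1437 0.16 91.4
```

```text
time: 14.62
ee_pos: [0.3947, -0.3187, -0.0192]
eef_rot: [-0.005, 1.0, -0.0, 0.0]
ft_force: [-0.6, -0.9, 0.1]
width: 0.0167
time: 15.0
ee_pos: [0.3947, -0.3185, -0.0193]
eef_rot: [-0.005, 1.0, 0.0, 0.0]
ft_force: [-0.6, 2.0, 4.3]
width: 0.0383
time: 15.62
ee_pos: [0.3941, -0.3188, 0.1222]
eef_rot: [-0.005, 1.0, -0.0, 0.0]
ft_force: [0.8, -0.8, 0.6]
width: 0.0434
t 15.625 pos [ 0.3941 -0.3188  0.1222] toolaxes [[-1.0, -0.009, -0.0], [-0.009, 1.0, -0.0], [0.0, -0.0, -1.0]]
turn units [-0.      0.0001 -0.0073] deg [-0.    0.01 -0.87]
shift units, axes now [-2.678 11.539 -0.945]  axes after turn [-2.853 11.497 -0.945]
F [ 0.8 -0.8  0.6] M [0.05 0.02 0.02] w 0.0434 q [-0.27  0.17  0.95  1.91 -0.15  1.14  2.32]
```

```bash
python3 look.py k top side|tail -1; python3 -m inch '[[-0.2,0.6,-0.3,0,0,0],[-0.25,0.9,-0.3,0,0,0],[-0.25,0.9,-0.3,0,0,0],[-0.25,0.9,0,0,0,0],[-0.25,0.9,0,0,0,-0.007]]' 0.4;python3 -m inch '[[-0.25,0.9,0,0,0,0],[-0.25,0.9,0,0,0,0],[-0.25,0.9,0,0,0,0],[-0.25,0.9,0,0,0,0],[-0.25,0.9,0,0,0,0]]';  python3 - <<'E'
from geo import *
for n in('top','side'):
    c=load(f'pics/{n}_k.npz');P=cloud(c);hsv=cv2.cvtColor(c['img'],cv2.COLOR_RGB2HSV).astype(int)
    X,Y,Z=P[...,0],P[...,1],P[...,2];S=hsv[...,1]
    r=(Y>.1)&(Y<.19)&(X>.44)&(X<.54)
    for lo,hi in ((.0525,.062),(.07,.085)):
        m=r&(Z>lo)&(Z<hi);print(n,lo,m.sum(),'x',np.percentile(X[m],[1,99]).round(4),'y',np.percentile(Y[m],[1,99]).round(4),np.median(Z[m]).round(4))
        print('  y hist x range by strip',[(a,X[m&(abs(Y-a)<.003)].min().round(4),X[m&(abs(Y-a)<.003)].max().round(4)) for a in (.128,.158) if (m&(abs(Y-a)<.003)).any()])
a=cv2.imread('pics/top_k.png')[130:330,200:540]
cv2.imwrite('pics/zk.png',cv2.resize(a,None,fx=2.3,fy=2.3,interpolation=cv2.INTER_CUBIC))
E
python3 go.py 0.500 0.1437 0.06 91.4
```

```text
{'time': 15.725, 'joint_positions': [-0.2661, 0.1688, 0.9472, 1.9028, -0.1527, 1.1393, 2.3179], 'joint_vel': [0.0136, 0.0445, -0.0219, 0.0546, -0.0429, -0.053, 0.0339], 'joint_torque': [-0.6306, -30.2184, 5.4032, -36.3288, 0.5956, 0.8953, -0.4934], 'ee_pos': [0.3958, -0.32, 0.124], 'eef_rot': [-0.0046, 1.0, -0.0008, 0.0024], 'ft_force': [0.1566, 0.761, -0.1427], 'torque': [-0.045, -0.028, -0.0011], 'width': 0.0438}
time: 16.35
ee_pos: [0.4408, -0.149, 0.1567]
eef_rot: [-0.012, 1.0, 0.0, 0.0]
ft_force: [-0.5, -1.0, 0.2]
width: 0.0609
time: 16.98
ee_pos: [0.4863, 0.0319, 0.1565]
eef_rot: [-0.012, 1.0, -0.0, -0.0]
ft_force: [0.0, -1.5, -0.1]
width: 0.0608
top 0.0525 347 x [0.4676 0.5176] y [0.1239 0.1633] 0.0571
  y hist x range by strip [(0.128, np.float64(0.4676), np.float64(0.5176)), (0.158, np.float64(0.4675), np.float64(0.5176))]
top 0.07 61 x [0.4835 0.5007] y [0.1313 0.1544] 0.0774
  y hist x range by strip []
side 0.0525 345 x [0.4648 0.5164] y [0.1241 0.1633] 0.0569
  y hist x range by strip [(0.128, np.float64(0.4664), np.float64(0.5145)), (0.158, np.float64(0.4643), np.float64(0.5173))]
side 0.07 79 x [0.4813 0.499 ] y [0.1314 0.1571] 0.0755
  y hist x range by strip [(0.128, np.float64(0.4971), np.float64(0.4971)), (0.158, np.float64(0.4811), np.float64(0.4986))]
t 16.975 pos [0.4863 0.0319 0.1565] toolaxes [[-1.0, -0.024, 0.0], [-0.024, 1.0, -0.0], [-0.0, -0.0, -1.0]]
turn units [-0.     -0.0002 -0.0002] deg [-0.   -0.02 -0.02]
shift units, axes now [-0.411  2.786  2.412]  axes after turn [-0.411  2.786  2.412]
F [ 0.  -1.5 -0.1] M [ 0.03  0.01 -0.01] w 0.0608 q [-0.74  0.04  0.6   1.9  -0.03  1.21  1.47]
```

View pics/zk.png

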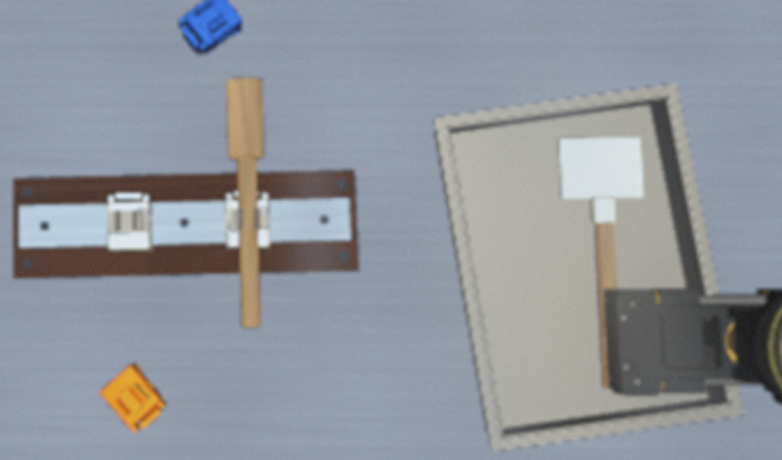

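The scraper lies inside the tray at about (600,260) in this view, and the empty holder is seated on the rail at (129,222). I approach it and grip the two 40 mm faces toward the catch side.

```bash
python3 -m inch '[[-0.2,0.9,0,0,0,0],[-0.2,0.9,0,0,0,0],[0,0.98,0.5,0,0,0],[0,0,0.9,0,0,0],[0,0,0,0,0,0]]' 0.4;python3 go.py 0.500 0.1438 0.007 91.4;  python3 -m inch '[[0,0,0,0,0,0]]'; python3 go.py 0.500 0.1438 0.007 91.4
```

```text
time: 17.6
ee_pos: [0.4977, 0.1416, 0.0985]
eef_rot: [-0.012, 1.0, -0.001, -0.002]
ft_force: [0.4, -0.6, 0.7]
width: 0.0609
t 17.6 pos [0.4977 0.1416 0.0985] toolaxes [[-1.0, -0.025, 0.005], [-0.025, 1.0, -0.003], [-0.005, -0.003, -1.0]]
turn units [-0.0014 -0.0022  0.0001] deg [-0.16 -0.26  0.01]
shift units, axes now [-0.069  0.059  2.288]  axes after turn [-0.059  0.053  2.288]
F [ 0.4 -0.6  0.7] M [0.02 0.01 0.02] w 0.0609 q [-0.83  0.19  0.51  1.89 -0.1   1.1   1.32]
time: 17.73
ee_pos: [0.5002, 0.1419, 0.1018]
eef_rot: [-0.012, 1.0, 0.0, 0.0]
ft_force: [-0.6, 0.1, 0.6]
width: 0.0606
t 17.725 pos [0.5002 0.1419 0.1018] toolaxes [[-1.0, -0.023, -0.001], [-0.023, 1.0, 0.0], [0.001, 0.0, -1.0]]
turn units [ 0.      0.0004 -0.0006] deg [ 0.01  0.04 -0.07]
shift units, axes now [0.006 0.047 2.37 ]  axes after turn [0.004 0.048 2.37 ]
F [-0.6  0.1  0.6] M [-0.01  0.03 -0.04] w 0.0606 q [-0.83  0.19  0.51  1.88 -0.1   1.1   1.32]
```

```bash
python3 -m inch '[[0,0.045,0.7,0,0,0],[0,0,0.8,0,0,0],[0,0,0.5,0,0,0],[0,0,0.15,0,0,0],[0,0,0,0,0,0]]';python3 -m inch '[[0,0,0,0,0,0]]';python3 go.py 0.500 0.1438 0.007 91.4; python3 look.py l side|tail -1; python3 - <<'E'
from geo import *
c=load('pics/side_l.npz')
cv2.imwrite('pics/zl.png',cv2.resize(c['img'][140:300,220:380],None,fx=3.7,fy=3.7,interpolation=cv2.INTER_CUBIC)[:,:,::-1])
E
```

```text
time: 18.35
ee_pos: [0.5004, 0.1443, 0.0158]
eef_rot: [-0.012, 1.0, 0.0, 0.001]
ft_force: [0.1, 0.3, -0.2]
width: 0.0608
time: 18.48
ee_pos: [0.5006, 0.1446, 0.016]
eef_rot: [-0.012, 1.0, 0.001, 0.001]
ft_force: [1.1, -0.3, -0.3]
width: 0.061
t 18.475 pos [0.5006 0.1446 0.016 ] toolaxes [[-1.0, -0.024, -0.002], [-0.024, 1.0, 0.001], [0.002, 0.001, -1.0]]
turn units [ 0.0005  0.0008 -0.0001] deg [ 0.06  0.1  -0.01]
shift units, axes now [ 0.015 -0.021  0.225]  axes after turn [ 0.014 -0.02   0.225]
F [ 1.1 -0.3 -0.3] M [ 0.01  0.03 -0.02] w 0.061 q [-0.8   0.31  0.49  1.95 -0.18  0.92  1.38]
{'time': 18.525, 'joint_positions': [-0.7967, 0.3098, 0.4894, 1.9528, -0.1817, 0.9197, 1.3785], 'joint_vel': [-0.0002, 0.0047, -0.0008, 0.0037, -0.0014, -0.0033, 0.0007], 'joint_torque': [0.0521, -46.9051, 6.0567, -31.2256, 0.0372, 0.0918, -0.0049], 'ee_pos': [0.5004, 0.1447, 0.0158], 'eef_rot': [-0.0122, 0.9999, 0.0005, 0.0008], 'ft_force': [0.3639, 1.5915, 0.1652], 'torque': [0.0263, 0.0289, 0.0262], 'width': 0.0609}
```

View pics/zl.png

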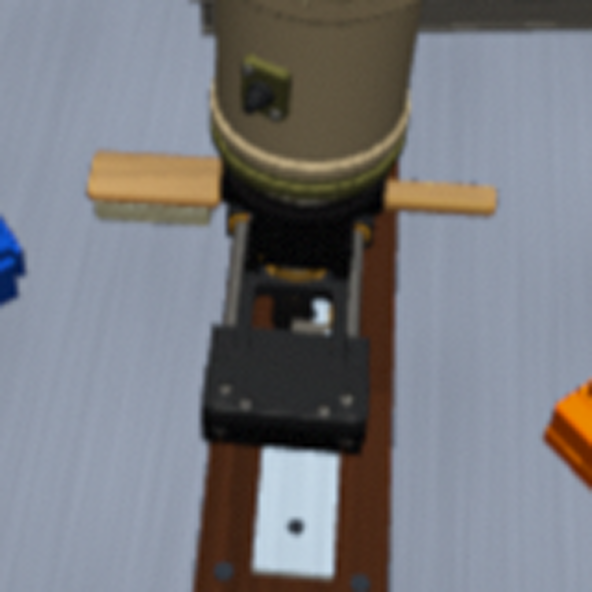

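```bash
python3 -m inch '[[0.01,-0.02,0.15,0,0,0],[0,0,0.06,0,0,0],[0,0,0,0,0,0]]';python3 -m inch '[[0,0,0,0,0,0],[0,0,0,0,0,0],[0,0,0,0,0,0],[0,0,0,0,0,0]]' -0.2 58;python3 go.py 0.500 0.1438 0.007 91.4
```

```text
time: 18.9
ee_pos: [0.4991, 0.1435, 0.0061]
eef_rot: [-0.012, 1.0, -0.0, -0.0]
ft_force: [-0.6, -0.3, 0.0]
width: 0.0606
time: 19.4
ee_pos: [0.4993, 0.1436, 0.0064]
eef_rot: [-0.012, 1.0, 0.0, 0.0]
ft_force: [0.6, -0.1, 0.2]
width: 0.0393
t 19.4 pos [0.4993 0.1436 0.0064] toolaxes [[-1.0, -0.025, -0.0], [-0.025, 1.0, 0.0], [0.0, 0.0, -1.0]]
turn units [0.0001 0.     0.0001] deg [0.01 0.01 0.01]
shift units, axes now [-0.017  0.004 -0.015]  axes after turn [-0.017  0.004 -0.015]
F [ 0.6 -0.1  0.2] M [ 0.   -0.    0.03] w 0.0393 q [-0.79  0.32  0.49  1.96 -0.19  0.9   1.39]
```

Gripped at 39.3 mm. Now I swing it about the hook in small steps, with the pivot 24.3 mm along tool x and -15.6 mm along tool z from the reported TCP.

```bash
python3 -m inch '[[-0.016,0,-0.027,0,-0.0208,0],[0,0,0,0,0,0]]'; python3 go.py 0.499 0.1436 0.0064 91.4 |tail -1;  python3 -m inch '[[-0.016,0,-0.027,0,-0.0208,0],[0,0,0,0,0,0]]'; python3 go.py 0.499 0.1436 0.0064 91.4 0
```

```text
time: 19.65
ee_pos: [0.4997, 0.1437, 0.0076]
eef_rot: [-0.012, 1.0, 0.0, 0.022]
ft_force: [2.4, -1.1, -0.0]
width: 0.0396
F [ 2.4 -1.1 -0. ] M [-0.15 -0.23 -0.02] w 0.0396 q [-0.82  0.29  0.49  2.   -0.16  0.85  1.36]
time: 19.9
ee_pos: [0.5007, 0.1435, 0.0087]
eef_rot: [-0.012, 0.999, 0.001, 0.044]
ft_force: [4.1, 0.3, -5.4]
width: 0.0393
t 19.9 pos [0.5007 0.1435 0.0087] toolaxes [[-0.996, -0.025, -0.087], [-0.025, 1.0, 0.0], [0.087, 0.002, -0.996]]
turn units [0.0001 0.0417 0.0002] deg [0.01 5.01 0.02]
shift units, axes now [0.048 0.003 0.052]  axes after turn [0.044 0.003 0.057]
F [ 4.1  0.3 -5.4] M [-0.22 -0.88 -0.02] w 0.0393 q [-0.84  0.26  0.5   2.04 -0.13  0.8   1.33]
```

```bash
for i in 1 2 3; do python3 -m inch '[[-0.016,0,-0.027,0,-0.0208,0],[0,0,0,0,0,0]]' | grep -E 'pos|rot|force'; python3 go.py 0.499 0.1436 0.0064 91.4 |tail -1; done
```

```text
ee_pos: [0.5015, 0.1435, 0.0098]
eef_rot: [-0.012, 0.998, 0.001, 0.065]
ft_force: [6.1, -0.2, -8.1]
F [ 6.1 -0.2 -8.1] M [-0.12 -1.08 -0.  ] w 0.0397 q [-0.86  0.23  0.51  2.07 -0.1   0.75  1.29]
ee_pos: [0.5023, 0.1435, 0.0111]
eef_rot: [-0.012, 0.996, 0.001, 0.087]
ft_force: [8.0, -0.9, -5.4]
F [ 8.  -0.9 -5.4] M [-0.22 -1.22 -0.04] w 0.0397 q [-0.89  0.2   0.52  2.11 -0.05  0.7   1.24]
ee_pos: [0.5029, 0.1435, 0.0125]
eef_rot: [-0.012, 0.994, 0.001, 0.109]
ft_force: [7.8, -1.3, -5.5]
F [ 7.8 -1.3 -5.5] M [-0.28 -1.25 -0.06] w 0.0396 q [-0.92  0.17  0.52  2.15 -0.    0.65  1.19]
```

```bash
for i in 1 2 3 4; do python3 -m inch '[[-0.016,0,-0.027,0,-0.0208,0],[0,0,0,0,0,0]]' | grep -E 'pos|rot|force'; python3 go.py 0.499 0.1436 0.0064 91.4 |tail -1; done; python3 look.py m side top|tail -1;python3 - <<'E'
from geo import *
c=load('pics/side_m.npz')
cv2.imwrite('pics/zm.png',cv2.resize(c['img'][140:300,220:380],None,fx=3.7,fy=3.7,interpolation=cv2.INTER_CUBIC)[:,:,::-1])
E
```

```text
ee_pos: [0.5033, 0.1435, 0.0137]
eef_rot: [-0.012, 0.991, 0.002, 0.131]
ft_force: [8.5, -1.2, -5.3]
F [ 8.5 -1.2 -5.3] M [-0.19 -1.16 -0.07] w 0.0396 q [-0.94  0.14  0.53  2.18  0.06  0.6   1.13]
ee_pos: [0.5038, 0.1435, 0.0151]
eef_rot: [-0.012, 0.988, 0.002, 0.152]
ft_force: [8.2, -1.0, -2.8]
F [ 8.2 -1.  -2.8] M [-0.19 -1.24 -0.09] w 0.0396 q [-0.97  0.11  0.54  2.22  0.13  0.55  1.05]
ee_pos: [0.5033, 0.1436, 0.016]
eef_rot: [-0.012, 0.985, 0.002, 0.173]
ft_force: [2.2, -1.5, 2.0]
F [ 2.2 -1.5  2. ] M [-0.33 -0.29 -0.1 ] w 0.0398 q [-1.    0.08  0.55  2.26  0.21  0.51  0.97]
ee_pos: [0.5037, 0.1435, 0.0173]
eef_rot: [-0.012, 0.981, 0.002, 0.194]
ft_force: [1.6, -1.4, 3.5]
F [ 1.6 -1.4  3.5] M [-0.3  -0.17 -0.13] w 0.0395 q [-1.03  0.06  0.56  2.29  0.31  0.46  0.86]
{'time': 21.75, 'joint_positions': [-1.0288, 0.0566, 0.5569, 2.2941, 0.3125, 0.4651, 0.8605], 'joint_vel': [-0.0001, 0.0003, -0.0016, 0.0021, 0.0032, -0.0062, -0.009], 'joint_torque': [-0.9818, -26.2943, 0.2072, -27.9621, 0.2685, -1.1547, -0.0933], 'ee_pos': [0.5037, 0.1435, 0.0172], 'eef_rot': [-0.0118, 0.9809, 0.0021, 0.1943], 'ft_force': [1.9632, -1.4894, 4.191], 'torque': [-0.3412, -0.1647, -0.1366], 'width': 0.0395}
```

View pics/zm.png

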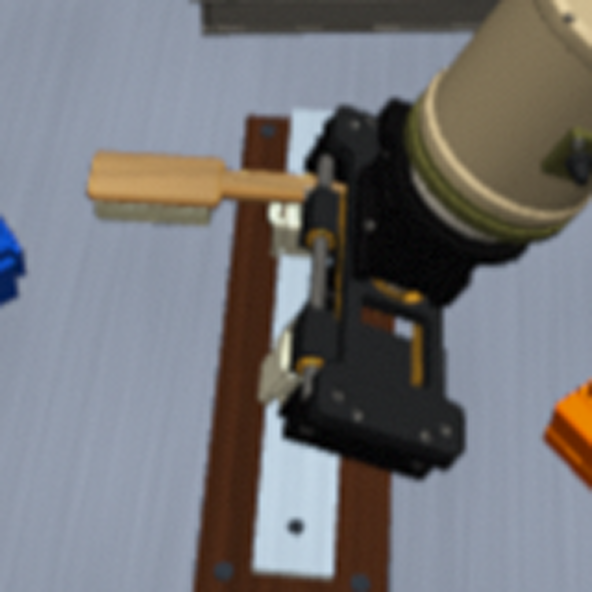

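View pics/top_m.png

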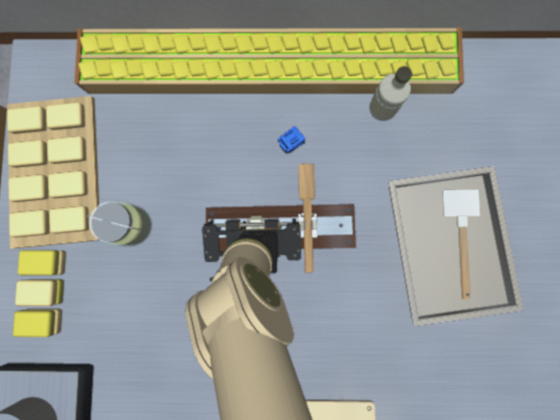

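The catch let go at about 20°: the moment fell from 1.2 to 0.2 Nm. The side view shows the holder at (275,370) tilted in the grip. Next I tilt slightly more, then slide off the hook toward the rail's -x.

```bash
python3 -m inch '[[-0.016,0,-0.027,0,-0.0208,0],[0,0,0,0,0,0]]' | grep -E 'pos|rot|force'; for i in 1 2 3 4; do python3 -m inch '[[0.063,0,-0.029,0,0,0],[0,0,0,0,0,0]]' | grep -E 'pos|force'; done;  python3 go.py 0.499 0.1436 0.0064 91.4
```

```text
ee_pos: [0.5041, 0.1437, 0.0186]
eef_rot: [-0.012, 0.976, 0.003, 0.216]
ft_force: [2.6, -1.4, 4.5]
ee_pos: [0.4999, 0.1432, 0.0176]
ft_force: [0.0, -0.6, 1.4]
ee_pos: [0.4971, 0.1432, 0.0175]
ft_force: [-0.3, 1.1, -1.4]
ee_pos: [0.4947, 0.1434, 0.0179]
ft_force: [-0.4, 0.7, 0.2]
ee_pos: [0.4921, 0.1434, 0.018]
ft_force: [0.5, 0.4, -0.7]
t 23.0 pos [0.4921 0.1434 0.018 ] toolaxes [[-0.906, -0.022, -0.422], [-0.025, 1.0, 0.0], [0.422, 0.011, -0.907]]
turn units [1.000e-04 2.079e-01 1.000e-04] deg [1.000e-02 2.495e+01 1.000e-02]
shift units, axes now [-0.034  0.     0.335]  axes after turn [-0.172  0.     0.29 ]
F [ 0.5  0.4 -0.7] M [-0.    0.57 -0.01] w 0.0397 q [-1.06  0.    0.55  2.36  0.48  0.44  0.68]
```

```bash
for i in 1 2; do python3 -m inch '[[-0.032,0,-0.068,0,0,0],[0,0,0,0,0,0]]' | grep -E 'pos|force'; python3 go.py 0.499 0.1436 0.0064 91.4|tail -1; done; python3 look.py n side|tail -1;python3 - <<'E'
from geo import *
c=load('pics/side_n.npz')
cv2.imwrite('pics/zn.png',cv2.resize(c['img'][180:280,250:350],None,fx=6,fy=6,interpolation=cv2.INTER_CUBIC)[:,:,::-1])
E
```

```text
ee_pos: [0.4926, 0.1435, 0.0214]
ft_force: [-0.1, 0.6, -0.9]
F [-0.1  0.6 -0.9] M [ 0.    0.59 -0.  ] w 0.0398 q [-1.06 -0.    0.55  2.35  0.48  0.45  0.68]
ee_pos: [0.4925, 0.1435, 0.0244]
ft_force: [0.5, 0.4, -0.9]
F [ 0.5  0.4 -0.9] M [-0.03  0.57 -0.01] w 0.0395 q [-1.06 -0.01  0.55  2.35  0.48  0.46  0.68]
{'time': 23.55, 'joint_positions': [-1.0641, -0.0115, 0.5487, 2.3505, 0.4816, 0.4566, 0.6831], 'joint_vel': [0.0003, 0.0034, -0.0004, 0.0022, -0.0021, -0.0044, -0.0008], 'joint_torque': [0.0122, -23.9768, -0.2158, -31.2496, 0.8464, -1.4248, 0.0237], 'ee_pos': [0.4925, 0.1435, 0.0242], 'eef_rot': [-0.0119, 0.9763, 0.0028, 0.2162], 'ft_force': [-0.7288, -0.0804, -0.9387], 'torque': [-0.0466, 0.5842, 0.0077], 'width': 0.0396}
```

View pics/zn.png

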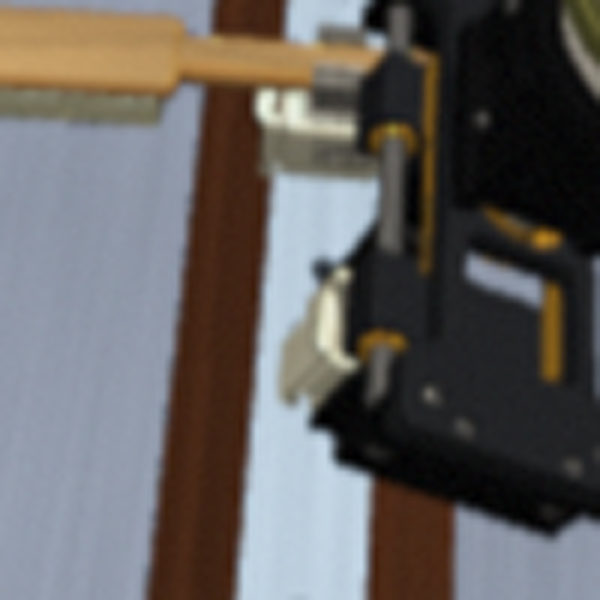

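The wrist force stays at -0.9 N, which is just the holder's weight, so it is free. I lift it clear and turn upright.

```bash
python3 -m inch '[[-0.2,0,-0.43,0,0,0],[-0.3,0,-0.65,0,0,0],[-0.4,0,-0.85,0,0,0],[-0.4,0,-0.85,0,0,0],[-0.2,0,-0.5,0,0,0]]';python3 -m inch '[[0,0,0,0,0.07,0],[0,0,0,0,0.07,0],[0,0,0,0,0.068,0],[0,0,0,0,0,0]]';python3 go.py 0.45 -0.238 0.16 91.4; python3 look.py o side |tail -1;python3 - <<'E'
from geo import *
c=load('pics/side_o.npz')
cv2.imwrite('pics/zo.png',cv2.resize(c['img'][100:260,220:380],None,fx=3.7,fy=3.7,interpolation=cv2.INTER_CUBIC)[:,:,::-1])
E
```

```text
time: 24.18
ee_pos: [0.4918, 0.1436, 0.1703]
eef_rot: [-0.012, 0.976, 0.004, 0.217]
ft_force: [0.2, -0.0, -1.7]
width: 0.0395
time: 24.68
ee_pos: [0.4926, 0.1429, 0.1668]
eef_rot: [-0.012, 1.0, -0.003, -0.001]
ft_force: [-0.2, 0.3, -1.0]
width: 0.0397
t 24.675 pos [0.4926 0.1429 0.1668] toolaxes [[-1.0, -0.024, 0.002], [-0.024, 1.0, -0.006], [-0.002, -0.006, -1.0]]
turn units [-0.0028 -0.0009 -0.0004] deg [-0.34 -0.1  -0.05]
shift units, axes now [ 1.289 -9.495  0.228]  axes after turn [ 1.298 -9.495  0.17 ]
F [-0.2  0.3 -1. ] M [-0.06 -0.02 -0.  ] w 0.0397 q [-1.13  0.12  0.81  1.83 -0.08  1.24  1.31]
{'time': 24.725, 'joint_positions': [-1.126, 0.1115, 0.8131, 1.8323, -0.0812, 1.2349, 1.3049], 'joint_vel': [-0.0011, -0.0911, -0.021, 0.0453, 0.037, -0.017, -0.0269], 'joint_torque': [-0.4039, -27.567, 3.4713, -39.5096, -0.7745, 0.4105, 0.6762], 'ee_pos': [0.492, 0.1426, 0.1672], 'eef_rot': [-0.0116, 0.9999, -0.0022, -0.0], 'ft_force': [0.8558, -0.2094, -0.7392], 'torque': [-0.0142, 0.0189, -0.0218], 'width': 0.0396}
```

View pics/zo.png

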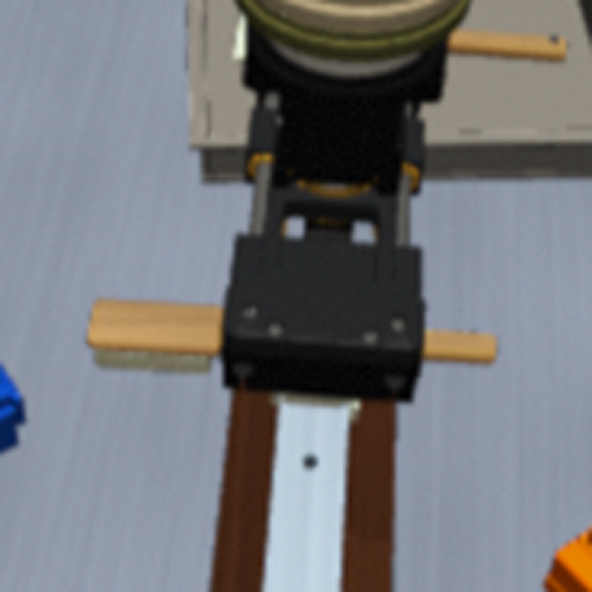

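```bash
python3 -m inch '[[0.12,-0.6,0,0,0,0],[0.12,-0.85,0,0,0,0],[0.12,-0.85,0,0,0,0],[0.12,-0.85,0,0,0,0],[0.12,-0.85,0,0,0,0]]';python3 go.py 0.444 -0.247 0.1 91.4; python3 -m inch '[[0.12,-0.85,0,0,0,0],[0.12,-0.85,0,0,0,0],[0.12,-0.85,0,0,0,0],[0.12,-0.85,0,0,0,0],[0,0,0,0,0,0]]';python3 go.py 0.444 -0.247 0.1 91.4
```

```text
time: 25.35
ee_pos: [0.4701, -0.019, 0.1684]
eef_rot: [-0.012, 1.0, 0.002, 0.001]
ft_force: [-0.1, -0.1, -1.0]
width: 0.0394
t 25.35 pos [ 0.4701 -0.019   0.1684] toolaxes [[-1.0, -0.024, -0.002], [-0.024, 1.0, 0.003], [0.002, 0.003, -1.0]]
turn units [ 0.0016  0.0009 -0.0002] deg [ 0.19  0.11 -0.02]
shift units, axes now [ 0.793 -5.688  1.69 ]  axes after turn [ 0.791 -5.682  1.71 ]
F [-0.1 -0.1 -1. ] M [ 0.03 -0.01  0.03] w 0.0394 q [-0.99 -0.05  0.93  1.93  0.04  1.24  1.52]
time: 25.98
ee_pos: [0.4536, -0.1566, 0.1681]
eef_rot: [-0.01, 1.0, 0.001, 0.001]
ft_force: [-0.3, 1.2, -1.3]
width: 0.0397
t 25.975 pos [ 0.4536 -0.1566  0.1681] toolaxes [[-1.0, -0.019, -0.002], [-0.02, 1.0, 0.003], [0.002, 0.003, -1.0]]
turn units [ 0.0012  0.0008 -0.0024] deg [ 0.15  0.1  -0.28]
shift units, axes now [ 0.288 -2.26   1.696]  axes after turn [ 0.296 -2.254  1.702]
F [-0.3  1.2 -1.3] M [ 0.06  0.01 -0.03] w 0.0397 q [-0.86 -0.02  1.11  1.92  0.02  1.23  1.84]
```

```bash
python3 -m inch '[[0.1,-0.75,0,0,0,0],[0.1,-0.75,0,0,0,0],[0.1,-0.75,0,0,0,0],[0,0,0,0,0,0]]';python3 go.py 0.444 -0.247 0.07 91.4
```

```text
time: 26.48
ee_pos: [0.4441, -0.2455, 0.168]
eef_rot: [-0.01, 1.0, 0.0, 0.0]
ft_force: [0.1, 0.4, -0.4]
width: 0.0396
t 26.475 pos [ 0.4441 -0.2455  0.168 ] toolaxes [[-1.0, -0.021, -0.0], [-0.021, 1.0, 0.001], [0.0, 0.001, -1.0]]
turn units [ 0.0004  0.0002 -0.0018] deg [ 0.05  0.03 -0.22]
shift units, axes now [ 0.003 -0.039  2.451]  axes after turn [ 2.000e-03 -3.600e-02  2.451e+00]
F [ 0.1  0.4 -0.4] M [ 0.1  -0.01  0.01] w 0.0396 q [-0.68  0.15  1.21  1.85 -0.15  1.24  2.17]
```

```bash
python3 -m inch '[[0,-0.03,0.8,0,0,0],[0,0,0.9,0,0,0],[0,0,0.9,0,0,0],[0,0,0.5,0,0,0],[0,0,0,0,0,0]]';python3 go.py 0.444 -0.247 -0.0056 91.4; python3 look.py p side top|tail -1;python3 - <<'E'
import cv2,numpy as np
a=cv2.imread('pics/top_p.png')[140:340,340:560];b=cv2.imread('pics/side_p.png')[40:240,220:440]
cv2.imwrite('pics/zp.png',cv2.resize(np.hstack([a,b]),None,fx=1.8,fy=1.8,interpolation=cv2.INTER_CUBIC))
E
```

```text
time: 27.1
ee_pos: [0.4451, -0.2441, 0.0438]
eef_rot: [-0.012, 1.0, 0.001, -0.001]
ft_force: [-0.5, 0.2, -0.7]
width: 0.0396
t 27.1 pos [ 0.4451 -0.2441  0.0438] toolaxes [[-1.0, -0.025, 0.001], [-0.025, 1.0, 0.001], [-0.001, 0.001, -1.0]]
turn units [ 0.0006 -0.0006  0.0002] deg [ 0.07 -0.07  0.02]
shift units, axes now [ 0.027 -0.073  1.236]  axes after turn [ 0.028 -0.071  1.236]
F [-0.5  0.2 -0.7] M [-0.01 -0.03  0.01] w 0.0396 q [-0.49  0.38  1.06  1.98 -0.39  1.01  2.35]
{'time': 27.2, 'joint_positions': [-0.4906, 0.3751, 1.0618, 1.9784, -0.389, 1.008, 2.3503], 'joint_vel': [-0.0036, -0.0026, 0.0091, -0.0101, -0.0026, -0.0004, 0.0033], 'joint_torque': [0.1118, -33.9426, 11.8197, -30.7968, 0.0415, 0.0454, 0.0104], 'ee_pos': [0.4463, -0.2451, 0.0454], 'eef_rot': [-0.0123, 0.9999, 0.0, 0.0007], 'ft_force': [-0.6565, -0.4487, -0.6301], 'torque': [-0.0017, -0.0158, 0.0264], 'width': 0.0392}
```

View pics/zp.png

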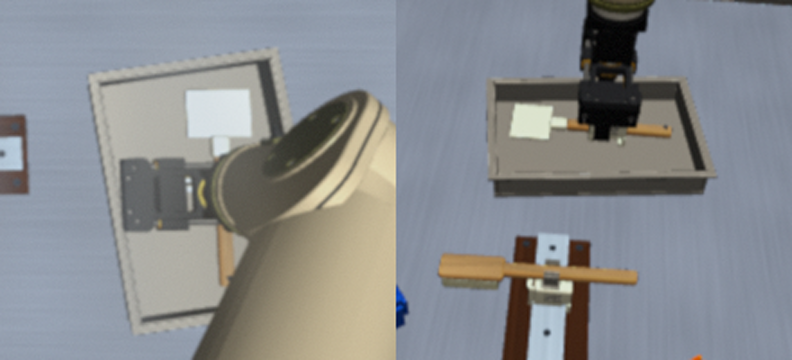

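The holder is over the clear half of the tray, beside the handle. I lower it to contact.

```bash
python3 -m inch '[[0,-0.04,0.5,0,0,0],[0,0,0.4,0,0,0],[0,0,0.2,0,0,0],[0,0,0,0,0,0]]';python3 go.py 0.444 -0.247 -0.0056 91.4
```

```text
time: 27.7
ee_pos: [0.4456, -0.2467, 0.0002]
eef_rot: [-0.012, 1.0, 0.0, -0.0]
ft_force: [-0.1, 0.1, -1.2]
width: 0.0394
t 27.7 pos [ 4.456e-01 -2.467e-01  2.000e-04] toolaxes [[-1.0, -0.024, 0.001], [-0.024, 1.0, 0.0], [-0.001, 0.0, -1.0]]
turn units [ 0.     -0.0003 -0.    ] deg [ 0.   -0.03 -0.  ]
shift units, axes now [ 0.039 -0.007  0.145]  axes after turn [ 0.039 -0.007  0.145]
F [-0.1  0.1 -1.2] M [0.05 0.02 0.01] w 0.0394 q [-0.42  0.45  0.99  2.01 -0.47  0.93  2.41]
```

```bash
for i in 1 2 3 4 5; do python3 -m inch '[[0,0,0.03,0,0,0],[0,0,0,0,0,0]]' | grep -E 'pos|force'; done
```

```text
ee_pos: [0.446, -0.2467, -0.0006]
ft_force: [-0.1, -0.6, -0.8]
ee_pos: [0.4457, -0.2466, -0.0021]
ft_force: [0.0, -0.1, -1.1]
ee_pos: [0.4457, -0.2467, -0.0034]
ft_force: [-0.3, -0.1, -0.7]
ee_pos: [0.4457, -0.2466, -0.0046]
ft_force: [0.8, 0.7, -1.0]
ee_pos: [0.4458, -0.2468, -0.0052]
ft_force: [-3.5, 1.5, 10.3]
```

Contact came at the expected height: -5.2 mm against -5.6 mm predicted. I relax slightly, release and retreat.

```bash
python3 -m inch '[[0,0,-0.012,0,0,0],[0,0,0,0,0,0]]' | grep -E 'force'; python3 -m inch '[[0,0,0,0,0,0],[0,0,0,0,0,0],[0,0,0,0,0,0]]' 0.3 ; python3 -m inch '[[0,0,-0.2,0,0,0],[0,0,-0.5,0,0,0],[0,0,-0.8,0,0,0],[0,0,-0.8,0,0,0],[0,0,-0.8,0,0,0]]'; python3 -m inch '[[0.3,0.9,-0.5,0,0,0],[0.3,0.9,-0.5,0,0,0],[0,0.9,0,0,0,0],[0,0.9,0,0,0,0],[0,0.9,0,0,0,0]]'; python3 look.py q side top|tail -1;python3 - <<'E'
import cv2,numpy as np
a=cv2.imread('pics/top_q.png')[140:340,340:560];b=cv2.imread('pics/side_q.png')[40:240,220:440]
cv2.imwrite('pics/zq.png',cv2.resize(np.hstack([a,b]),None,fx=1.8,fy=1.8,interpolation=cv2.INTER_CUBIC))
E
```

```text
ft_force: [-1.8, 0.7, 4.8]
time: 29.58
ee_pos: [0.4457, -0.2466, -0.0053]
eef_rot: [-0.012, 1.0, 0.0, -0.0]
ft_force: [0.6, 0.3, -0.0]
width: 0.055
time: 30.2
ee_pos: [0.4457, -0.247, 0.1209]
eef_rot: [-0.012, 1.0, 0.0, 0.0]
ft_force: [0.9, -0.2, 0.7]
width: 0.0569
time: 30.82
ee_pos: [0.4217, -0.0798, 0.1534]
eef_rot: [-0.012, 1.0, 0.003, -0.001]
ft_force: [0.7, 0.1, 0.1]
width: 0.0566
{'time': 30.925, 'joint_positions': [-0.9404, -0.2126, 0.9404, 2.0415, 0.1761, 1.2352, 1.5301], 'joint_vel': [0.0226, 0.0132, 0.0815, -0.0176, 0.0179, -0.0044, 0.0746], 'joint_torque': [-0.3975, -7.5324, -7.7222, -36.7196, -0.1105, 0.1176, -1.122], 'ee_pos': [0.4217, -0.0777, 0.1531], 'eef_rot': [-0.0146, 0.9999, 0.0026, -0.0018], 'ft_force': [0.899, 0.4642, -0.1674], 'torque': [-0.0043, -0.033, 0.016], 'width': 0.0566}
```

View pics/zq.png

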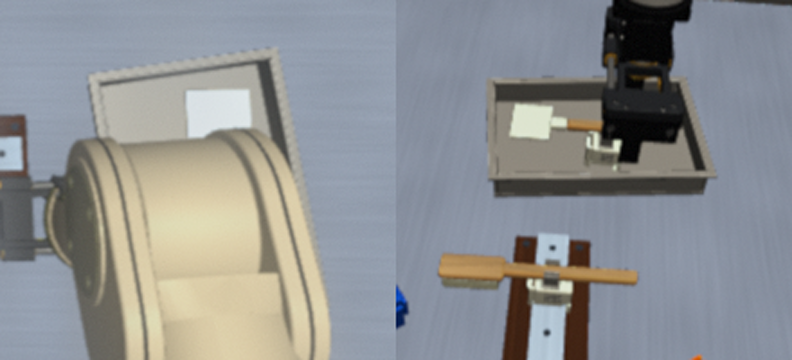

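View pics/side_q.png

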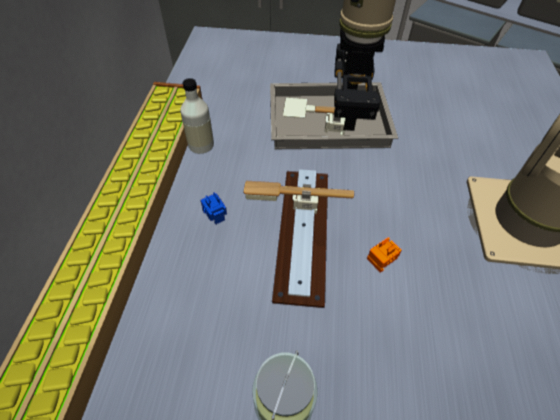

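The holder stands upright in the tray at side-view pixel (335,121) beside the scraper, and only the brush's holder is left on the rail. I move the arm aside for one last check.

```bash
python3 -m inch '[[0,0.9,-0.3,0,0,0],[0,0.9,-0.3,0,0,0],[0,0.9,0,0,0,0],[0,0.9,0,0,0,0],[0,0.9,0,0,0,0]]'|head -2; python3 -m inch '[[0,0.9,0,0,0,0],[0,0.5,0,0,0,0],[0,0,0,0,0,0],[0,0,0,0,0,0],[0,0,0,0,0,0]]'; python3 look.py r side top|tail -1;python3 - <<'E'
from geo import *
a=cv2.imread('pics/top_r.png')[130:330,200:560];
cv2.imwrite('pics/zr.png',cv2.resize(a,None,fx=2.2,fy=2.2,interpolation=cv2.INTER_CUBIC))
c0=load('pics/side_a.npz');c1=load('pics/side_r.npz')
d=np.abs(c0['img'].astype(int)-c1['img']).max(-1)>40
n,l,s,ce=cv2.connectedComponentsWithStats(d.astype(np.uint8))
print([(tuple(s[i][:4]),s[i][4]) for i in range(1,n) if s[i][4]>25])
P=cloud(c1);X,Y,Z=P[...,0],P[...,1],P[...,2]
m=(X>.38)&(X<.6)&(Y>-.29)&(Y<-.2)&(Z>.012)&(Z<.1)
print('holder in tray',m.sum(),X[m].min(),X[m].max(),Y[m].min(),Y[m].max(),Z[m].max())
m=(X>.53)&(X<.57)&(Y>-.36)&(Y<-.27)&(Z>.008); print('blade z',Z[m].mean())
E
```

```text
time: 31.55
ee_pos: [0.4176, 0.0994, 0.178]
time: 32.17
ee_pos: [0.4159, 0.1541, 0.1774]
eef_rot: [-0.012, 1.0, 0.002, -0.002]
ft_force: [-0.0, -0.2, 0.6]
width: 0.0565
{'time': 32.275, 'joint_positions': [-1.1127, -0.1076, 0.6279, 1.9669, 0.0605, 1.2644, 1.0893], 'joint_vel': [-0.0021, 0.0029, -0.0044, 0.0005, -0.0021, -0.0023, -0.0017], 'joint_torque': [0.0192, -22.1123, -2.4788, -37.9549, 0.0019, 0.103, 0.0075], 'ee_pos': [0.4158, 0.1546, 0.1774], 'eef_rot': [-0.0122, 0.9999, 0.002, -0.0021], 'ft_force': [0.3282, -0.2622, 1.252], 'torque': [0.0125, 0.0006, -0.0135], 'width': 0.0565}
[((np.int32(353), np.int32(0), np.int32(53), np.int32(35)), np.int32(966)), ((np.int32(283), np.int32(0), np.int32(197), np.int32(216)), np.int32(11879)), ((np.int32(525), np.int32(97), np.int32(35), np.int32(65)), np.int32(423)), ((np.int32(546), np.int32(126), np.int32(14), np.int32(26)), np.int32(141)), ((np.int32(551), np.int32(160), np.int32(9), np.int32(15)), np.int32(89)), ((np.int32(228), np.int32(214), np.int32(128), np.int32(44)), np.int32(2271))]
holder in tray 339 0.4356037697550771 0.5997254452900876 -0.28996106797028587 -0.2006225661831207 0.06787628514066557
blade z 0.016060749899925227
```

View pics/zr.png

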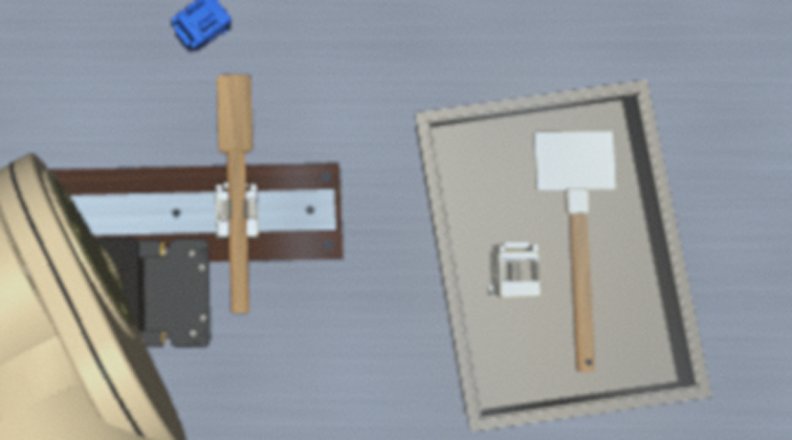

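View pics/side_r.png

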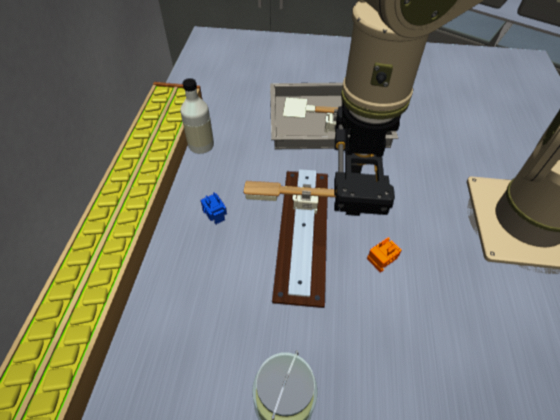

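The top view shows the scraper flat in the tray, the holder upright beside it at (519,270), and the brush, its holder and the blue look-alike in place. The arm touches nothing.

```bash
python3 -c "
from bench import close_job
print(close_job())"
```

```text
the job is handed in; nothing more can be done
None
```

The scraper and its emptied holder are both in the wash tray, and I handed the job in at about 32 s of the 58 s allowed.

- **Scraper:** I gripped the handle on the butt side, so the pull went into the hook and not the catch. It snapped out with the holder staying on the rail, and I set it down on the tray floor.
- **Holder:** I swung it about its hook to 25°. The catch let go at about 20°, with never more than about 10 N at the wrist. I then slid it 12 mm off the hook, lifted it free and stood it on its feet beside the scraper.
- **Last checks:** The scraper lies flat and inside the walls, with its blade top 16 mm above the bench, and the holder stands upright beside it. Comparing the first and last side views showed no change at the brush head, bottle, jar or look-alikes. The brush's holder was partly behind the arm there, but it looked unmoved in the pictures. The gripper was empty and touching nothing.

Some things went wrong or disagreed along the way:
- **TCP offset:** The reported TCP lies about 25 mm beyond the real fingertips. My first grip therefore closed on air above the handle without touching it, and I corrected for the offset after that.
- **Joint limit:** J7 came within 0.03 rad of its range over the tray. I turned back, so the scraper lies about 8° askew to the tray.
- **Contact force:** The fingertips pressed the tray floor with about 33 N vertically (about 35 N in total) when setting the scraper down. I eased off before releasing.

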